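Turn the footed serving plank over onto its legs

ROBOT

A 7-joint arm with a two-finger parallel gripper is mounted at the origin on a cart in front of the work surface, level with it; the furniture and walls round the work are solid. World frame = base frame: x ahead of the robot, y to its left, z up, the work surface at z = 0. Lengths are in mm, angles in rad, forces in N, time in s.
With the tool pointing down it reaches from about 400 to 875 mm from the base axis. Payload 4.4 kg.
Tool frame: the origin (TCP) lies at the very end of the fingers, on their centre line; the grasp point (between the pads) lies 19 mm behind it (grip_depth is the distance from the TCP to the grasp point, in mm); z points along the fingers, y is the direction in which the jaws open and shut (so a half turn about z gives the same grasp; the last joint's range is limited). The gripper opens to 85 mm and grips with 20 to 120 N. Pads are 22 mm wide; open, the fingers measure 114 mm over their backs; the gripper's body (76 mm by 85 mm) begins 54 mm behind the grasp point. The pads swing forward as they close: fully open they stand 13 mm farther back than shut.
Start: joints at [-1.246, 0.628, 0.038, 1.517, -0.027, 0.996, -0.02], TCP at [247.581, 601.017, 231.313] pointing down, gripper open.
Joint ranges: [-3.06, 3.06], [-0.37, 2.12], [-1.25, 1.32], [0.18, 2.47], [-1.1, 4.24], [0.23, 1.98], [-2.94, 2.94]. Speed limits (rad/s): [2.57, 2.57, 3.14, 3.14, 3.14, 3.14, 3.14].

INTERFACE

Orientations are given as [roll, pitch, yaw] about the fixed x, y, z axes, in that order (R = Rz(yaw) Ry(pitch) Rx(roll)).
In Python, from cell import read_state, get_image, finish_job, recognise, outline_of, grip_depth gives the robot as it stands. The module is installed in compiled form; this text tells all that it offers.
- The arm moves only by the tool send_rows, never from a script. Its argument "rows" is a list of rows, each a list of 5 numbers: the gripper command: -1 is shut, 1 is fully open, values between are in proportion, then the shift along the tool's x, y, z in m, then the turn about the tool's z in rad. In form: [[claw, tx, ty, tz, roll], ...]. A call has 1 to 12 rows; each row shifts and turns the pose as measured when the row begins, along the tool's axes as they then stand; what a row does not reach is not made up. A row lasts 1/12 s, in which the tool goes at most 41.7 mm and 7.16 degrees, less where a joint would pass 70% of its speed; a pose out of reach is approached as far as the arm can. A call with a gripper value outside its range is refused whole. The fingers move at their own pace and stop on an object; the grip force is fixed at half the most. Time passes only in rows, so rows that do not move let the fingers close. It gives the time, the measured TCP pose, the force and the opening at its end, in the units of the state.
- read_state(): the state, without advancing time (a new reading comes with each control period).
- get_image(name): name is "scene" or "top"; returns a dict with "image" (420x560x3 uint8, blue, green, red), "z_map" (420x560 float32, mm along the optical axis (not along the pixel's ray), 0 where there is no reading), "K" (3x3 intrinsics, pixels), "R" (3x3) and "t" (3): a world point X has camera coordinates R X + t. Camera axes: x right, y down, z forward; pixel columns grow to the right and rows downward; lengths in mm; the calibration is good to about 2 mm. A picture is of the moment at which its call begins.
- finish_job(): hands the job in, once; it reports no verdict.
Trained networks look in a picture, given as the dict that the camera call returned (one of the last four; its "shot" number tells which), for a name from the list of things; names that differ only in an ending like _2 or _b are one class to them, and where a whole thing is asked for, a point or a joint stands for the part that bears it (a point fixed in the world has none). Each returns a list of dicts, best first, with "score" (0 to 1); they miss things now and then, are a little off and sometimes report something else, mostly with a low value. They report only what shows in the picture. A call takes as long as a camera call.
- recognise(picture, query): "box" ([left, top, right, bottom] in pixels, round what is visible of it).
- outline_of(picture, query): "mask" (420x560 bool, what is visible of it) and "box" ([left, top, right, bottom] in pixels, round what is visible of it).
The state is a dict: "clock": time; "qpos": joint angles; "qd": joint speeds; "tau": joint torques, N m; "eef_pos": TCP position; "tool_rot": TCP orientation; "force": force on the tool from outside, world axes, zero at the start; "torque": the same for the moment, N m; "width": finger opening in mm.
Only numpy, scipy, OpenCV 4.12 (cv2) and the standard library are available. Lean on these libraries where they do the work, as an engineer would, in place of code of your own. Each camera call takes 0.05 s, during which the arm holds its last target.

TASK

The little footed serving plank was put back upside down in the railed riser, where the rails leave no room for fingers. Slide it along until its cross bar sticks well out past the riser's open end while the plank still lies flat on the riser, lift it by the bar, turn it over, and stand it level with both legs fully on the chopping board. Do not drop it from a height, and leave the other things as they are.

Things in the scene. Friction and masses are not known exactly. Their poses are not given: they have to be found in the camera images.
- plank: Pale wood plank, 52 wide, 12 thick, 209 long overall, about 0.45 kg. Lies lengthwise in the riser, legs up. Origin: centre of the smooth face (underneath at the start), near its balance point. z points to the legs (up at start, down when right way up), y along it to the bar. Legs: battens across it at y +65 and -65, each 42 wide, 14 along y, 16 tall. Far end at y -103.
- plank_bar (a point): Centre of the round cross bar at the plank's y +100 mm end, 6 mm from the smooth face; 12 mm diameter, 56 mm long across the plank, flat ends 2 mm proud of its sides. Held by its ends at 75 N the plank keeps its angle; eased to about 13 to 20 N it swings by its weight to hang, and can be laid over. Standing on its legs, bar centre is 22 mm up. Axes: plank's.
- leg_bar_foot (a point): Centre of the foot face of the leg nearer the bar (plank y = +65 mm). Axes as the plank's.
- leg_far_foot (a point): Centre of the foot face of the leg farther from the bar (plank y = -65 mm). Axes as the plank's.
- riser: Dark wooden riser, fixed, 250 mm long (y), 78 wide (x). Origin: centre of its footprint, on the cooktop at z = 0; deck top 100 mm above it, deck 12 thick. Rails 8 thick, 14 above the deck, along both sides and across the -y end; channel 62 mm wide. The +y end (robot's left) is open; the leg panel below stands 24 mm back from it.
- riser_open_end (a point): Middle of the deck's top edge at the open end; the riser's own +y axis points outward over the edge. At the start the bar centre lies 5 to 30 mm inside this edge.
- board: Brown chopping board lying fixed on the cooktop to the left of the riser, 220 mm (x) by 340 mm (y) by 21 mm thick, its top at z = 0.021. Origin: centre of its underside; x and y along its sides.
- garlic: Garlic bulb, about 60 mm, lying on the back left corner of the chopping board (board x about +75, y about +125 mm); leave it. Origin: underside.
- tin: Food tin, 76 mm diameter, 58 mm high, on the cooktop behind the riser; leave it. Origin: underside.
- mug: Mug, 101 mm high, standing behind the board; leave it. Origin: underside.
- salt: Salt shaker, 44 mm diameter, 90 mm high, at the back right, behind the riser; leave it. Origin: underside.
- lemon: Lemon, 78 by 55 mm, on the worktop right of the riser; leave it. Origin: underside.
- mill: Wooden pepper mill, 58 mm diameter, 170 mm high, behind the board; leave it. Origin: underside.
- timer: White kitchen timer, 64 mm diameter, 56 mm high, on the worktop right of the riser; leave it. Origin: underside.

How it is judged (in metres and radians):
On the way, in this order (a step that is already met when the one before it is completed fails the run):
1. the plank lies flat on the riser, legs up, with its bar centre at least 30 mm past the open end (y of plank_bar in the frame of riser_open_end above 0.03 m and z of plank_bar in the frame of riser_open_end between 0.001 and 0.012 m and angle between plank's own z axis and vertical below 0.08 rad), for 0.2 s.
2. the bar is lifted at least 50 mm above the riser's deck (z of plank_bar in the frame of riser_open_end above 0.05 m), for 0.1 s.
At the end, for the whole second after the job is handed in: The plank stands still and level (within 0.08 rad) the right way up, legs down, on the chopping board: both feet at the board's top surface (within 4 mm), the centre of each foot at least 10 mm inside the board's long edges and 3 mm inside its short ends; released (x of leg_bar_foot in the frame of board between -0.1 and 0.1 m and y of leg_bar_foot in the frame of board between -0.167 and 0.167 m and x of leg_far_foot in the frame of board between -0.1 and 0.1 m and y of leg_far_foot in the frame of board between -0.167 and 0.167 m and z of leg_bar_foot in the frame of board between 0.017 and 0.025 m and z of leg_far_foot in the frame of board between 0.017 and 0.025 m and angle between plank's own z axis and vertical above 3.06 rad and linear speed of plank below 0.02 m/s); the robot touches nothing.
It fails at once if the plank falls or is flung (speed over 1.6 m/s) (linear speed of plank above 1.6 m/s).
It fails at once if any other loose thing (garlic, tin, mug, salt shaker, lemon, pepper mill, timer) is moved more than 30 mm (distance of any of garlic, tin, mug, salt, lemon, mill, timer from where it was at the start of the episode above 0.03 m).
It also fails if it takes over 72 s, if anything falls off the work surface, if the arm or the gripper's body presses on something with over 40 N, if the wrist force passes 120 N, or if a joint passes its speed limit or range.

## Working session

There is one attempt and no reset: what is moved stays moved. The work goes in short steps, Python scripts to look and compute and a tool call to move; the robot and the scene stay as the last step left them, time stands still between calls to the robot, and variables do not carry over. Pictures are saved under pics/ and viewed, and the job is handed in when it is done.

Besides the shell and the picture viewer there is one more tool, called as name(argument=value, ...), one argument or row to a line, values as JSON. send_rows: Moves the arm, as the interface text tells. Its arguments: {"type":"object","properties":{"rows":{"type":"array"}},"required":["rows"]}

```bash
mkdir -p pics; ls
cat > h.py <<'E'
import numpy as np, cv2
from cell import *
def world(p,mask=None):
    z=p['z_map'];K=p['K'];R=p['R'];t=np.array(p['t']).ravel()
    v,u=np.mgrid[0:z.shape[0],0:z.shape[1]]
    c=np.stack([(u-K[0,2])/K[0,0]*z,(v-K[1,2])/K[1,1]*z,z],-1)
    X=(c-t)@R
    X[z==0]=np.nan
    return X
def proj(p,X):
    c=np.array(X)@np.array(p['R']).T+np.array(p['t']).ravel()
    q=c@np.array(p['K']).T
    return q[...,:2]/q[...,2:]
E
python3 - <<'E'
from h import *
print(read_state(), grip_depth if not callable(grip_depth) else grip_depth())
for n in ['top','scene']:
    p=get_image(n); cv2.imwrite(f'pics/{n}0.png',p['image']); print(n,p['K'],p['R'],p['t'])
    X=world(p)
    for q in ['plank','riser','board','garlic','plank_bar']:
        r=outline_of(p,q)
        for o in r[:2]:
            m=o['mask'];print(q,o['score'],o['box'],np.round(np.nanmedian(X[m],0)),np.round(np.nanpercentile(X[m],[2,98],axis=0)).tolist())
E
```

```text
pics
{'clock': 0.0, 'qpos': array([-1.24582313,  0.62934618,  0.0383955 ,  1.5183825 , -0.0270207 ,
        0.99629438, -0.02004522]), 'qd': array([ 5.42116207e-05, -7.12320345e-04, -1.50559088e-03,  5.37892792e-04,
       -1.26349835e-04, -1.18773044e-03, -1.67507662e-03]), 'tau': array([-4.24277723e-04, -5.63388956e+01,  1.22595035e+00, -1.93443453e+01,
        1.09368085e-02,  1.03181438e-02, -7.01233461e-06]), 'eef_pos': array([247.28896871, 600.43807834, 230.38356049]), 'tool_rot': array([-3.13967828e+00, -1.89707853e-05,  2.75080020e+00]), 'force': array([ 0.0752328 , -0.09774047,  0.52872389]), 'torque': array([ 0.00591481, -0.00354019, -0.02832257]), 'width': 85.38257707943738} 18.700000000000003
top [[481.60147827   0.         286.4027377 ]
 [  0.         481.60147827 207.94506842]
 [  0.           0.           1.        ]] [[-0.408769   -0.91262576  0.00470305]
 [-0.84604333  0.37700399 -0.37693325]
 [ 0.34222593 -0.15805761 -0.92622848]] [ 288.13115676  536.46807753 1153.71998104]
plank 0.65 [299.5, 194.0, 370.7, 255.7] [517. -52. 113.] [[475.0, -152.0, 106.0], [560.0, 41.
[... 845 characters left out ...]
.72683795  0.47251275 -0.49843585]] [-296.98877674  339.01905494  918.04489831]
plank 0.85 [254.0, 203.4, 329.4, 228.0] [517. -61. 113.] [[476.0, -153.0, 110.0], [561.0, 38.0, 130.0]]
plank 0.75 [175.7, 177.7, 189.9, 195.3] [572. 422.  53.] [[554.0, 408.0, 28.0], [597.0, 447.0, 71.0]]
riser 0.91 [248.2, 201.5, 342.2, 259.7] [508. -91. 101.] [[455.0, -193.0, 0.0], [611.0, 54.0, 116.0]]
board 0.76 [148.2, 187.9, 257.7, 241.9] [505. 274.  21.] [[409.0, 128.0, 8.0], [627.0, 451.0, 25.0]]
board 0.66 [252.7, 203.8, 322.6, 222.7] [518. -54. 113.] [[475.0, -152.0, 109.0], [560.0, 41.0, 130.0]]
plank_bar 0.62 [255.5, 203.9, 328.5, 223.5] [516. -58. 113.] [[476.0, -152.0, 110.0], [558.0, 38.0, 130.0]]
```

Run:
```python
from h import *
for n,(x0,y0,x1,y1) in dict(top=(120,150,400,360),scene=(140,150,360,315)).items():
    im=cv2.imread(f'pics/{n}0.png')
    cv2.imwrite(f'pics/{n}0c.png',cv2.resize(im[y0:y1,x0:x1],(800,600),interpolation=cv2.INTER_CUBIC))
p=get_image('top');X=world(p)
# plank: top points (z 108..117 plank face; legs z>122)
m=outline_of(p,'plank')[0]['mask']
P=X[m]
L=P[(P[:,2]>124)&(P[:,2]<133)];F=P[(P[:,2]>109)&(P[:,2]<116)]
print(len(L),len(F))
for A in (L,F,P):
    c=A[:,:2].mean(0);u,s,v=np.linalg.svd(A[:,:2]-c);d=v[0];d=d*np.sign(d[1])
    a=(A[:,:2]-c)@d; b=(A[:,:2]-c)@[d[1],-d[0]]
    print(c,d,np.arctan2(-d[0],d[1]),np.percentile(a,[0,1,99,100]),np.percentile(b,[0,2,98,100]))
print(np.round(np.median(F[:,2])),np.median(L[:,2]))
for q in ['riser','board']:
    m=outline_of(p,q)[0]['mask'];A=X[m]
    A=A[(A[:,2]>(95 if q=='riser' else 17))&(A[:,2]<(118 if q=='riser' else 25))]
    print(q,cv2.minAreaRect(A[:,:2].astype(np.float32)))
```

```text
177 1135
[517.87524147 -55.37470196] [-0.26760481  0.96352876] 0.2709063177763336 [-75.2788711  -74.11196985  69.19757594  69.49129173] [-20.76705583 -19.49215069  20.65232954  21.71926325]
[516.92316453 -52.79026156] [-0.26910238  0.96311158] 0.27246090555402 [-108.57981205 -106.53580749   98.25254169  100.72234425] [-26.88193202 -24.4198285   24.95484725  26.99190873]Traceback (most recent call last):
  File "<stdin>", line 12, in <module>
    u, s, vh = gufunc(a, signature=signature)
               ~~~~~~^^^^^^^^^^^^^^^^^^^^^^^^
    raise LinAlgError("SVD did not converge")
numpy.linalg.LinAlgError: SVD did not converge
```

View pics/top0.png

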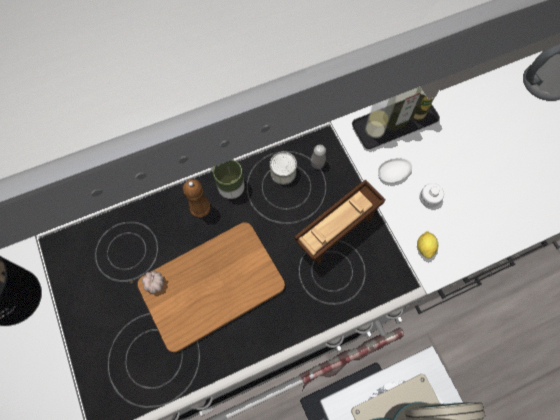

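View pics/scene0.png

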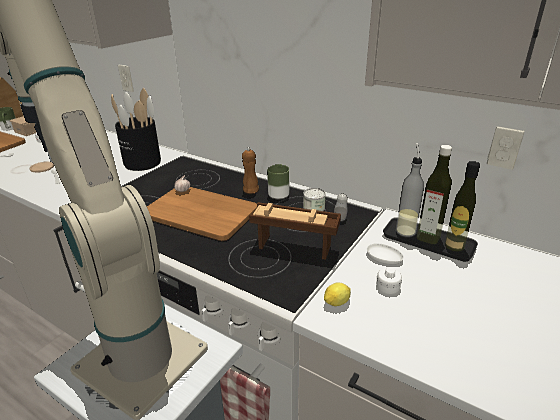

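```bash
cat > meas.py <<'E'
from h import *
def rect(A):
    (c,s,a)=cv2.minAreaRect(A[:,:2].astype(np.float32)); return np.round(c,1),np.round(s,1),round(a,1)
def meas():
  for n in ['top','scene']:
    p=get_image(n);X=world(p)
    for q in ['plank','riser','board']:
        o=outline_of(p,q)
        if not o: continue
        A=X[o[0]['mask']];A=A[~np.isnan(A[:,0])]
        lo,hi=dict(plank=(103,135),riser=(108,120),board=(17,25))[q]
        A=A[(A[:,2]>lo)&(A[:,2]<hi)]
        print(n,q,len(A),rect(A),np.median(A[:,2]))
        if q=='plank':
            c=A[:,:2].mean(0);d=np.linalg.svd(A[:,:2]-c,full_matrices=False)[2][0];d*=np.sign(d[1])
            print(c,d,np.arctan2(-d[0],d[1]))
            L=A[A[:,2]>123]; a=(L[:,:2]-c)@d
            print('legs',np.sort(np.round(a))[[0,5,-6,-1]], [np.round(L[s][:,:2].mean(0),1) for s in (a>0,a<0)])
E
python3 -c "from meas import *; meas()"
```

```text
top plank 1526 (array([518.7, -56.9]), array([ 54.3, 210.2]), 16.4) 112.89837834169487
[516.10742439 -52.69802057] [-0.27323474  0.96194739] 0.27675413472354893
legs [-78. -77.  66.  66.] [array([501.4,   4.9]), array([ 535.8, -120.3])]
top riser 718 (array([524.2, -70.9]), array([ 79.1, 249.4]), 16.2) 114.04512429741675
top board 8994 (array([524.4, 298.8]), array([221.1, 340. ]), 6.1) 21.03320870773861
scene plank 727 (array([521.5, -54.8]), array([ 66.6, 208.8]), 18.7) 113.15334029457135
[516.15821482 -57.15473216] [-0.2827337   0.95919844] 0.2866428976389308
legs [-73. -72.  69.  70.] [array([496.3,   3. ]), array([ 531.7, -121.7])]
scene riser 518 (array([523. , -70.4]), array([ 85.1, 249. ]), 16.5) 113.20199209472128
scene board 3259 (array([523.5, 297.3]), array([226.3, 340.2]), 6.3) 21.396697701861086
```

View pics/top0c.png

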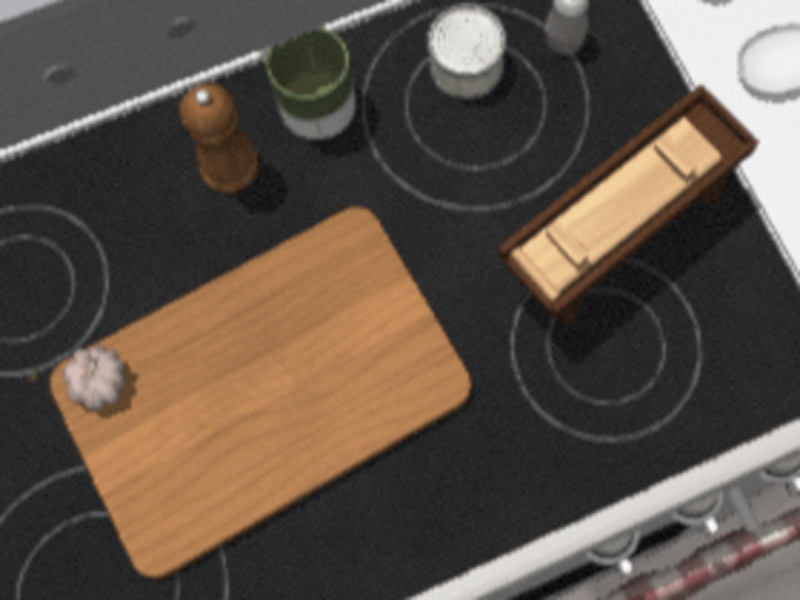

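View pics/scene0c.png

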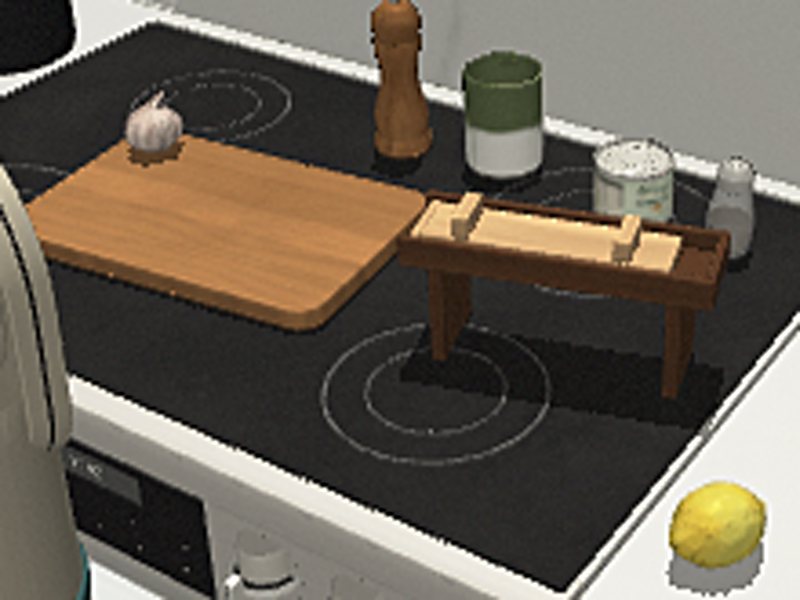

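send_rows(
  rows=[
    [-1,0,0,0,0.112],
    [-1,0,0,0,0.112],
    [-1,0,0,0,0.112],
    [-1,0,0,0,0.112],
    [-1,0,0,0,0.112],
    [-1,0,0,0,0.112],
    [-1,0,0,0,0.112],
    [-1,0,0,0,0.112],
  ],
)

```text
clock: 1.77
eef_pos: [247.7, 601.1, 231.6]
tool_rot: [-3.141, -0.001, 1.814]
force: [0.5, 0.4, -0.4]
width: -0.0
```

```bash
cat > go.py <<'E'
from h import *
import sys
from scipy.spatial.transform import Rotation as Ro
C=np.array([523.6,-70.7]);TH=0.283
D=np.array([-np.sin(TH),np.cos(TH)])
def rs(s,t=0): return C+s*D+t*np.array([D[1],-D[0]])
def togo(x,y,z,yaw=None):
    s=read_state();R=Ro.from_euler('xyz',s['tool_rot']).as_matrix()
    d=R.T@(np.array([x,y,z])-s['eef_pos'])
    print('clk',round(s['clock'],2),'pos',np.round(s['eef_pos'],1),'rpy',np.round(s['tool_rot'],3),'w',round(s['width'],1),'F',np.round(s['force'],1),'q',np.round(s['qpos'],2))
    print('tool shift mm',np.round(d,1), 'roll', None if yaw is None else np.round((s['tool_rot'][2]-yaw+np.pi)%(2*np.pi)-np.pi,3), 'riser s,t of tcp', np.round([(s['eef_pos'][:2]-C)@D,(s['eef_pos'][:2]-C)@[D[1],-D[0]]],1))
E
python3 -c "
from go import *
togo(*rs(45),230,TH+np.pi/2)"
```

```text
clk 1.77 pos [247.7 601.1 231.6] rpy [-3.141e+00 -1.000e-03  1.814e+00] w -0.0 F [ 0.5  0.4 -0.4] q [-1.39  0.64  0.3   1.52 -0.21  1.01 -0.8 ]
tool shift mm [-6.735e+02  1.043e+02  5.000e-01] roll -0.04 riser s,t of tcp [722.1 -77.4]
```

send_rows(
  rows=[
    [-1,-0.036,0.0055,0,-0.003],
    [-1,-0.036,0.0055,0,-0.003],
    [-1,-0.036,0.0055,0,-0.003],
    [-1,-0.036,0.0055,0,-0.003],
    [-1,-0.036,0.0055,0,-0.003],
    [-1,-0.036,0.0055,0,-0.003],
    [-1,-0.036,0.0055,0,-0.003],
    [-1,-0.036,0.0055,0,-0.003],
    [-1,-0.036,0.0055,0,-0.003],
    [-1,-0.036,0.0055,0,-0.003],
    [-1,-0.036,0.0055,0,-0.003],
    [-1,-0.036,0.0055,0,-0.003],
  ],
)

```text
clock: 2.77
eef_pos: [423.7, 196.5, 228.3]
tool_rot: [3.138, -0.011, 1.869]
force: [0.4, -1.3, 0.1]
width: 0.2
```

```bash
python3 -c "
from go import *
togo(*rs(45),230,TH+np.pi/2)"
```

```text
clk 2.77 pos [423.7 196.5 228.3] rpy [ 3.138 -0.011  1.869] w 0.2 F [ 0.4 -1.3  0.1] q [-0.71  0.39  0.31  2.02 -0.18  0.75  0.  ]
tool shift mm [-239.8   17.7   -4.4] roll 0.015 riser s,t of tcp [284.5 -21.3]
```

send_rows(
  rows=[
    [-1,-0.03,0.002,0,0.002],
    [-1,-0.03,0.002,0,0.002],
    [-1,-0.03,0.002,0,0.002],
    [-1,-0.03,0.002,0,0.002],
    [-1,-0.03,0.002,0,0.002],
    [-1,-0.03,0.002,0,0.002],
    [-1,-0.03,0.002,0,0.002],
    [-1,-0.015,0.002,0,0.001],
    [-1,0,0,0,0],
  ],
)

```text
clock: 3.52
eef_pos: [510.3, -35.1, 228.7]
tool_rot: [3.129, -0.006, 1.841]
force: [-0.1, -0.3, -0.1]
width: -0.4
```

```bash
python3 -c "
from go import *
togo(*rs(45),118,TH+np.pi/2)"
```

```text
clk 3.52 pos [510.3 -35.1 228.7] rpy [ 3.129 -0.006  1.841] w -0.4 F [-0.1 -0.3 -0.1] q [-0.21  0.45  0.33  1.92 -0.21  0.8   0.5 ]
tool shift mm [  6.4   1.3 110.8] roll -0.013 riser s,t of tcp [37.9 -2.8]
```

send_rows(
  rows=[
    [-1,0,0.0005,0.02,-0.002],
    [-1,0,0.0005,0.02,-0.002],
    [-1,0,0.0005,0.02,-0.002],
    [-1,0,0.0005,0.02,-0.002],
    [-1,0,0,0.012,-0.002],
    [-1,0,0,0.006,0],
    [-1,0,0,0.002,0],
    [-1,0,0,0,0],
  ],
)

```text
clock: 4.18
eef_pos: [515.0, -28.7, 126.9]
tool_rot: [3.123, -0.008, 1.853]
force: [-0.4, 0.4, 0.4]
width: 0.0
```

```bash
python3 -c "
from go import *
togo(*rs(45),118,TH+np.pi/2)
p=get_image('scene');cv2.imwrite('pics/s1.png',cv2.resize(p['image'][150:315,140:360],(800,600),interpolation=cv2.INTER_CUBIC))"
```

```text
clk 4.18 pos [515.  -28.7 126.9] rpy [ 3.123 -0.008  1.853] w 0.0 F [-0.4  0.4  0.4] q [-0.16  0.6   0.25  2.01 -0.29  0.55  0.58]
tool shift mm [ 2.2 -3.6  8.8] roll -0.001 riser s,t of tcp [42.8  3.4]
```

View pics/s1.png

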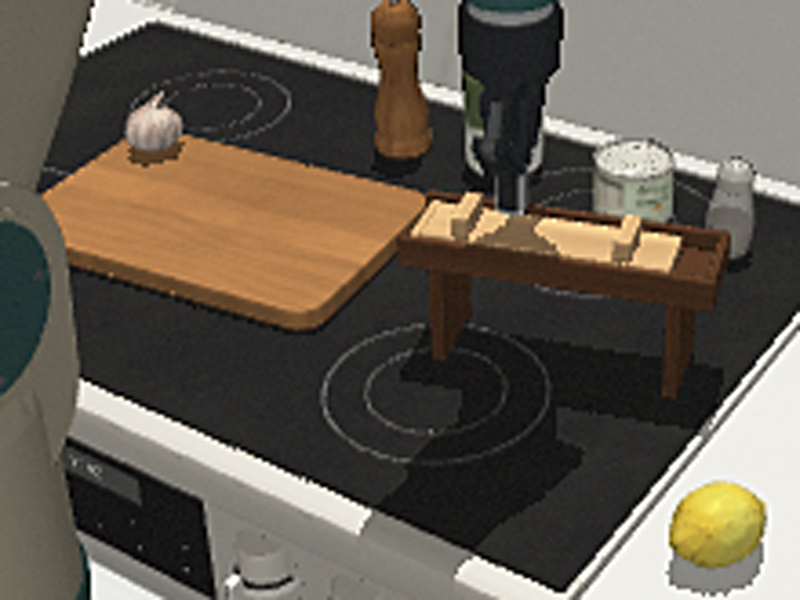

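send_rows(
  rows=[
    [-1,0,-0.002,0.004,0],
    [-1,0,-0.002,0.004,0],
    [-1,0,0,0.001,0],
    [-1,0.005,0,0,0],
    [-1,0.005,0,0,0],
    [-1,0.005,0,0,0],
  ],
)

```text
clock: 4.73
eef_pos: [508.8, -15.2, 120.4]
tool_rot: [3.117, -0.006, 1.852]
force: [-0.2, -0.4, -0.4]
width: -0.3
```

```bash
python3 -c "
from go import *
togo(*rs(45),118,TH+np.pi/2)"
```

```text
clk 4.73 pos [508.8 -15.2 120.4] rpy [ 3.117 -0.006  1.852] w -0.3 F [-0.2 -0.4 -0.4] q [-0.18  0.6   0.24  2.04 -0.3   0.51  0.56]
tool shift mm [-12.5  -1.4   2.3] roll -0.002 riser s,t of tcp [57.4  1.3]
```

send_rows(
  rows=[
    [-1,0,0,0.002,0],
    [-1,0.005,0,0.001,0],
    [-1,0.005,0,0,0],
    [-1,0.005,0,0,0],
    [-1,0.005,0,0,0],
    [-1,0.005,0,0,0],
    [-1,0.005,0,0,0],
  ],
)

```text
clock: 5.32
eef_pos: [501.3, 14.6, 117.9]
tool_rot: [3.114, -0.002, 1.851]
force: [0.7, -2.5, 0.3]
width: 0.3
```

```bash
python3 -c "
from go import *
togo(*rs(125),118,TH+np.pi/2)"
```

```text
clk 5.32 pos [501.3  14.6 117.9] rpy [ 3.114e+00 -2.000e-03  1.851e+00] w 0.3 F [ 0.7 -2.5  0.3] q [-0.25  0.6   0.25  2.06 -0.31  0.49  0.51]
tool shift mm [36.9 -2.5 -0.1] roll -0.003 riser s,t of tcp [88.1  2.4]
```

send_rows(
  rows=[
    [-1,0.005,-0.0005,0,0],
    [-1,0.005,-0.0005,0,0],
    [-1,0.005,-0.0005,0,0],
    [-1,0.005,-0.0005,0,0],
    [-1,0.004,0,0,0],
    [-1,0.003,0,0,0],
    [-1,0.002,0,0,0],
    [-1,0,0,0,0],
  ],
)

```text
clock: 5.98
eef_pos: [489.7, 46.6, 117.9]
tool_rot: [3.114, -0.002, 1.853]
force: [1.0, -1.6, -0.3]
width: 0.1
```

```bash
python3 -c "
from go import *
togo(*rs(125),118,TH+np.pi/2)
import meas; meas.meas()
p=get_image('scene');cv2.imwrite('pics/s2.png',cv2.resize(p['image'][150:315,140:360],(800,600),interpolation=cv2.INTER_CUBIC))"
```

```text
clk 5.98 pos [489.7  46.6 117.9] rpy [ 3.114e+00 -2.000e-03  1.853e+00] w 0.1 F [ 1.  -1.6 -0.3] q [-0.32  0.59  0.25  2.09 -0.32  0.47  0.46]
tool shift mm [ 2.9 -0.2 -0.1] roll -0.001 riser s,t of tcp [122.1   0.2]
top plank 423 (array([486.8,  50.3]), array([ 52.9, 106.5]), 17.9) 113.43550013928756
[475.75228108  74.12180624] [0.08010028 0.99678681] -0.08018618672445772
legs [-24. -20.  -3.   1.] [array([496.8,  73.1]), array([480.2,  62.3])]
top riser 28 (array([463.1,  14.7]), array([11.2, 51.5]), 20.1) 113.4949436190021
top board 9063 (array([524.5, 298.9]), array([221.6, 339.6]), 6.5) 21.037742081922733
scene plank 776 (array([501.7,   2.4]), array([ 71.9, 207.2]), 16.7) 113.08363782817892
[497.25331023  -3.35241086] [-0.33503898  0.94220427] 0.34164660077194564
legs [-69. -68.  73.  77.] [array([475.3,  60.5]), array([516.6, -62.4])]
scene riser 573 (array([523.5, -70.5]), array([ 86.3, 249.2]), 15.5) 113.3206112266063
scene board 2920 (array([524. , 299.2]), array([226.4, 339.5]), 6.6) 21.444869909835955
```

View pics/s2.png

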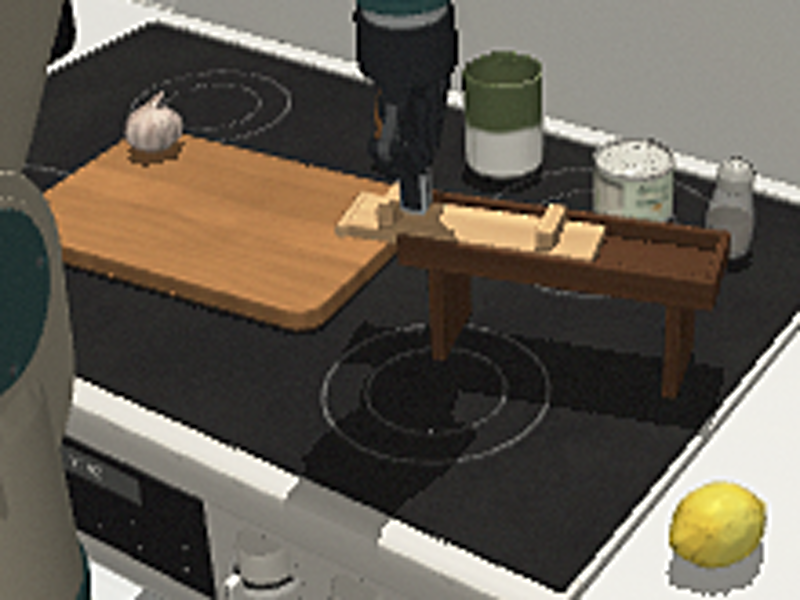

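send_rows(
  rows=[
    [-1,-0.005,0,0,0],
    [-1,-0.003,0,-0.005,0],
    [-1,0,0,-0.025,0],
    [-1,0,0,-0.03,0],
    [0,0,0,-0.03,0],
    [1,0.012,0,-0.01,0],
    [1,0.012,0,0,0],
    [1,0.012,0,0,0],
    [1,0.012,0,0,0],
    [1,0.006,0,0,0],
    [1,0,0,0,0],
  ],
)

```text
clock: 7.35
eef_pos: [475.5, 84.8, 226.5]
tool_rot: [3.112, -0.002, 1.843]
force: [-0.2, 0.5, -0.3]
width: 83.0
```

Run:
```python
from go import *
togo(*rs(174),200,TH+np.pi/2)
p=get_image('top');X=world(p);m=outline_of(p,'plank')[0]['mask'];
for q in ('top','scene'):
    p=get_image(q);X=world(p);o=outline_of(p,'plank')
    for r in o[:2]:
        A=X[r['mask']];A=A[~np.isnan(A[:,0])];A=A[(A[:,2]>95)&(A[:,2]<135)]
        if len(A)<50: continue
        s=(A[:,:2]-C)@D;t=(A[:,:2]-C)@[D[1],-D[0]];k=(A[:,2]<118)
        print(q,r['score'],len(A),np.percentile(s[k],[0,1,50,99,100]).round(1),np.percentile(t[k],[0,2,98,100]).round(1))
        k=A[:,2]>124; print('legs',[ (s[k&g].mean().round(1),t[k&g].mean().round(1)) for g in (s>60,s<60)])
        k=(s>150); print('end t',np.percentile(t[k],[2,50,98]).round(1),'z',np.percentile(A[k,2],[2,50,98]).round(1))
    cv2.imwrite(f'pics/{q}3.png',cv2.resize(p['image'][150:315,140:360],(800,600),interpolation=cv2.INTER_CUBIC) if q=='scene' else cv2.resize(p['image'][150:270,260:420],(800,600),interpolation=cv2.INTER_CUBIC))
```

```text
clk 7.35 pos [475.5  84.8 226.5] rpy [ 3.112e+00 -2.000e-03  1.843e+00] w 83.0 F [-0.2  0.5 -0.3] q [-0.5   0.4   0.36  2.01 -0.22  0.73  0.27]
tool shift mm [11.3  1.9 26.6] roll -0.011 riser s,t of tcp [162.7  -2.8]
top 0.96 494 [ 69.   69.8 155.  179.3 179.8] [-29.5 -27.4  22.7  26.3]
legs [(np.float64(142.6), np.float64(-0.0)), (np.float64(nan), np.float64(nan))]
end t [-27.9  -3.   23.7] z [105.1 112.1 116.2]
scene 0.9 774 [-27.8 -27.   78.4 177.8 181.2] [-34.8 -29.3  23.4  28.5]
legs [(np.float64(139.1), np.float64(-6.4)), (np.float64(9.6), np.float64(-7.0))]
end t [-31.3 -13.8  20.4] z [102.8 111.9 115.7]<stdin>:11: RuntimeWarning: Mean of empty slice.
  ret = ret.dtype.type(ret / rcount)
```

View pics/scene3.png

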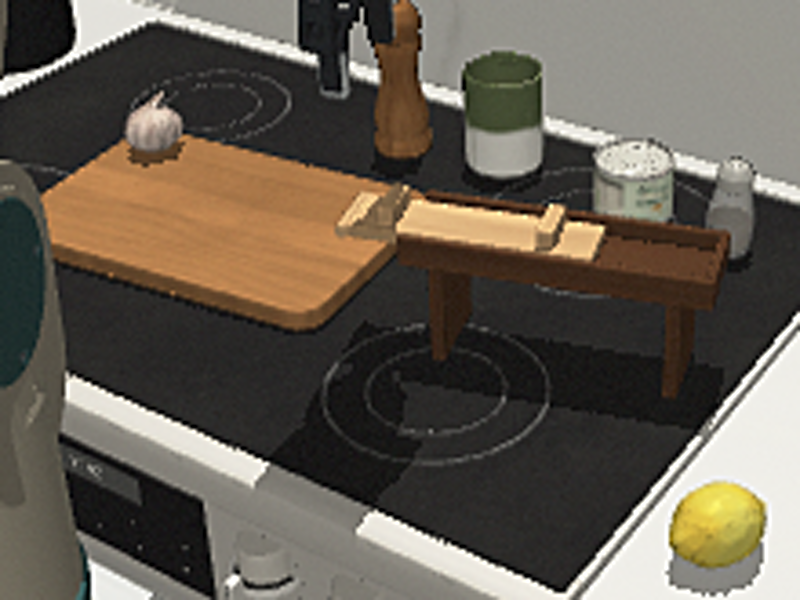

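View pics/top3.png

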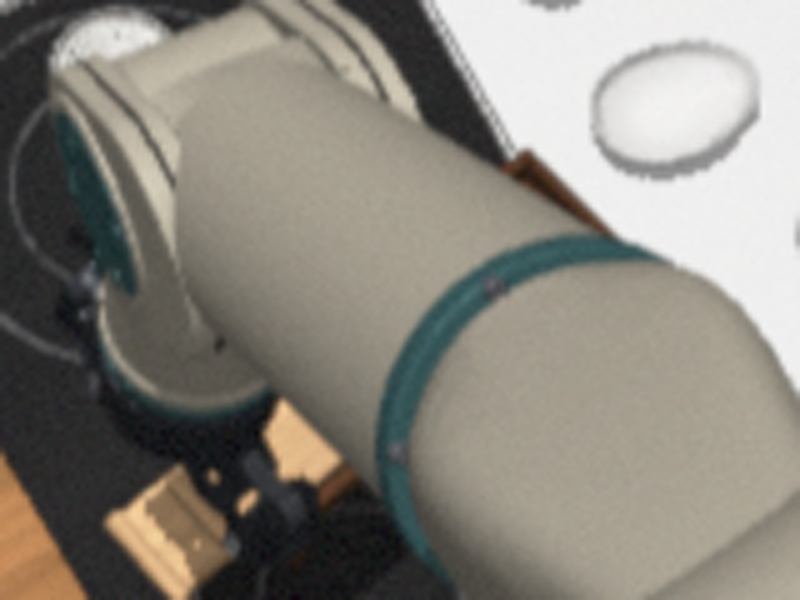

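send_rows(
  rows=[
    [1,0.009,0.001,0.02,-0.004],
    [1,0.003,0,0.02,-0.003],
    [1,0,0,0.02,0],
    [1,0,0,0.02,0],
    [1,0,0,0.005,0],
    [1,0,0,0,0],
  ],
)

```text
clock: 8.15
eef_pos: [479.1, 93.0, 138.9]
tool_rot: [3.108, 0.001, 1.842]
force: [-0.0, 0.1, 0.1]
width: 85.3
```

```bash
python3 -c "
from go import *
togo(*rs(174,-2),85,TH+np.pi/2)"
```

```text
clk 8.15 pos [479.1  93.  138.9] rpy [3.108e+00 1.000e-03 1.842e+00] w 85.3 F [-0.   0.1  0.1] q [-0.45  0.55  0.28  2.09 -0.31  0.51  0.33]
tool shift mm [ 4.4 -6.8 53.7] roll -0.012 riser s,t of tcp [169.6   3. ]
```

send_rows(
  rows=[
    [1,0.004,-0.006,0,-0.006],
    [1,0.001,-0.001,0.012,-0.003],
    [1,0,-0.0005,0.015,0],
    [1,0,-0.0005,0.015,0],
    [1,0,0,0.007,0],
    [1,0,0,0.002,0],
    [1,0,0,0,0],
  ],
)

```text
clock: 8.73
eef_pos: [473.8, 96.3, 92.0]
tool_rot: [3.099, 0.001, 1.851]
force: [-0.9, -0.5, 0.5]
width: 85.2
```

```bash
python3 -c "
from go import *
togo(*rs(174,-2),85,TH+np.pi/2)
p=get_image('scene');cv2.imwrite('pics/s4.png',cv2.resize(p['image'][150:270,200:360],(800,600),interpolation=cv2.INTER_CUBIC))"
```

```text
clk 8.73 pos [473.8  96.3  92. ] rpy [3.099e+00 1.000e-03 1.851e+00] w 85.2 F [-0.9 -0.5  0.5] q [-0.4   0.62  0.21  2.14 -0.35  0.37  0.37]
tool shift mm [-0.3 -1.1  7. ] roll -0.003 riser s,t of tcp [174.3  -1.2]
```

View pics/s4.png

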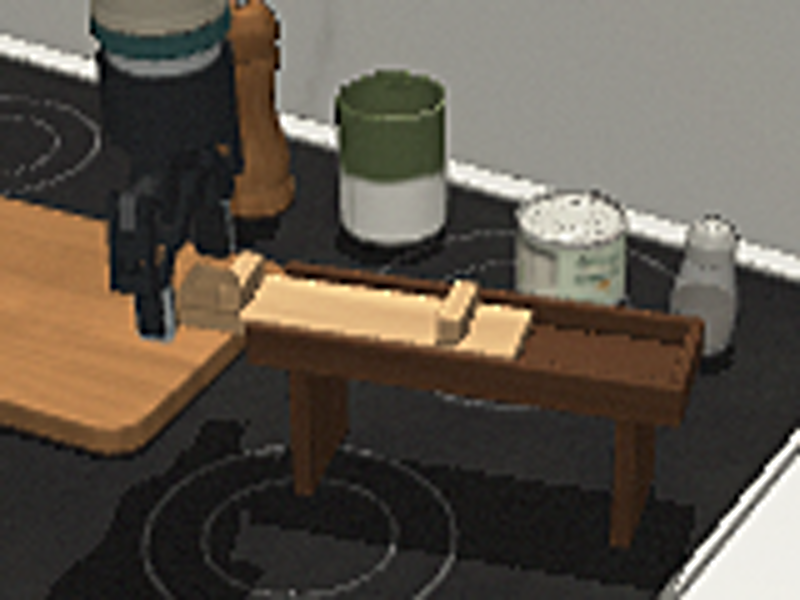

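send_rows(
  rows=[
    [1,0,-0.001,0.005,0],
    [1,0,0,0.002,0],
    [-1,0,0,0,0],
    [-1,0,0,0,0],
    [-1,0,0,0,0],
    [-1,0,0,0,0],
    [-1,0,0,0,0],
    [-1,0,0,0,0],
  ],
)

```text
clock: 9.45
eef_pos: [474.8, 96.5, 87.7]
tool_rot: [3.094, 0.001, 1.85]
force: [0.4, 0.1, -1.3]
width: 54.1
```

```bash
python3 -c "
from go import *
togo(*rs(174,-2),85,TH+np.pi/2)"
```

```text
clk 9.45 pos [474.8  96.5  87.7] rpy [3.094e+00 1.000e-03 1.850e+00] w 54.1 F [ 0.4  0.1 -1.3] q [-0.4   0.63  0.2   2.14 -0.36  0.35  0.38]
tool shift mm [-0.2 -2.   2.6] roll -0.003 riser s,t of tcp [174.2  -0.2]
```

send_rows(
  rows=[
    [-1,0,0,0,0],
    [-1,0,0,-0.005,0],
    [-1,0,0,-0.01,0],
    [-1,0,0,-0.01,0],
    [-1,0,0,-0.01,0],
    [-1,0,0,-0.01,0],
    [-1,0,0,-0.01,0],
    [-1,0,0,-0.01,0],
    [-1,0,0,-0.005,0],
  ],
)

```text
clock: 10.2
eef_pos: [468.2, 95.0, 161.3]
tool_rot: [3.102, 0.001, 1.85]
force: [0.8, -0.1, -4.8]
width: 54.1
```

```bash
python3 -c "
from go import *
togo(*rs(174,-2),85,TH+np.pi/2)
p=get_image('scene');cv2.imwrite('pics/s5.png',cv2.resize(p['image'][120:285,140:360],(800,600),interpolation=cv2.INTER_CUBIC))"
```

```text
clk 10.2 pos [468.2  95.  161.3] rpy [3.102e+00 1.000e-03 1.850e+00] w 54.1 F [ 0.8 -0.1 -4.8] q [-0.48  0.5   0.31  2.1  -0.29  0.54  0.32]
tool shift mm [-0.5  1.9 76.4] roll -0.003 riser s,t of tcp [174.6  -6.9]
```

View pics/s5.png

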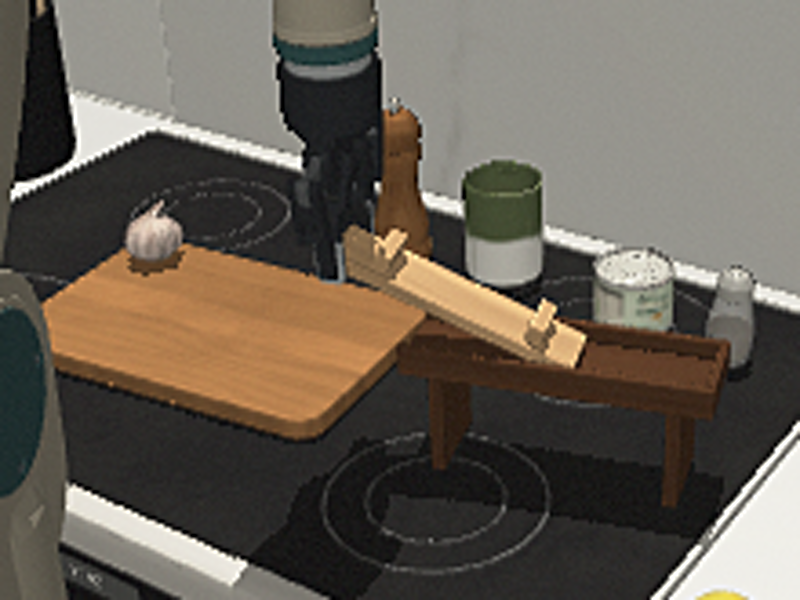

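send_rows(
  rows=[
    [-1,0,0.0005,-0.01,0],
    [-1,0,0.0005,-0.012,0],
    [-1,0,0.0005,-0.012,0],
    [-1,0,0.0005,-0.012,0],
    [-1,0,0.0005,-0.012,0],
    [-1,0,0.0005,-0.012,0],
    [-1,0,0.0005,-0.012,0],
    [-1,0,0.0005,-0.012,0],
    [-1,0,0.0005,-0.012,0],
    [-1,0,0.0005,-0.01,0],
    [-1,0,0,0,0],
  ],
)

```text
clock: 11.17
eef_pos: [460.3, 95.1, 278.8]
tool_rot: [3.118, -0.002, 1.85]
force: [1.3, -0.8, -4.6]
width: 53.7
```

```bash
python3 -c "
from go import *
togo(*rs(174,-2),285,TH+np.pi/2)
p=get_image('scene');cv2.imwrite('pics/s6.png',cv2.resize(p['image'][90:255,140:360],(800,600),interpolation=cv2.INTER_CUBIC))"
```

```text
clk 11.17 pos [460.3  95.1 278.8] rpy [ 3.118e+00 -2.000e-03  1.850e+00] w 53.7 F [ 1.3 -0.8 -4.6] q [-0.57  0.32  0.4   1.96 -0.17  0.87  0.2 ]
tool shift mm [-2.8 12.6 -5.9] roll -0.004 riser s,t of tcp [176.9 -14.5]
```

View pics/s6.png

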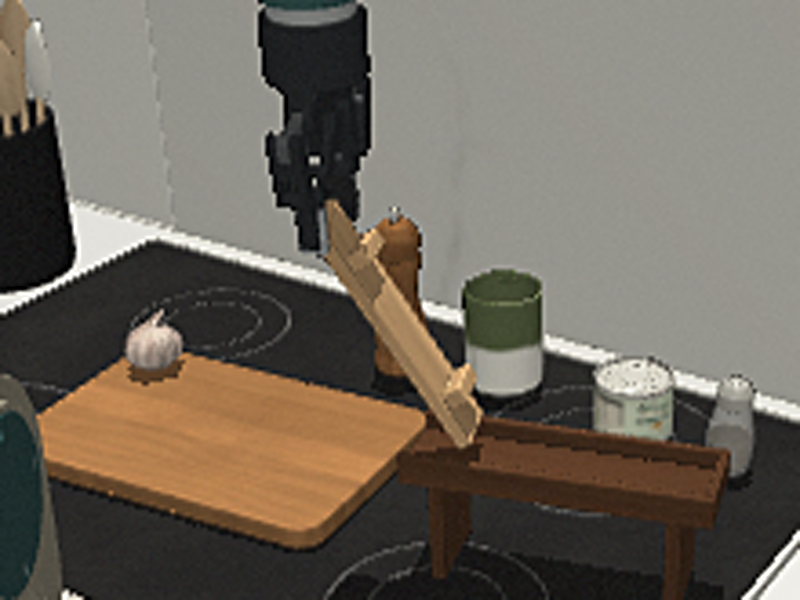

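send_rows(
  rows=[
    [-1,0.003,0.001,-0.005,0],
    [-1,0.005,0.002,-0.005,0],
    [-1,0.005,0.002,-0.005,0],
    [-1,0.005,0.002,-0.002,0],
    [-1,0.005,0.002,0,0],
    [-1,0.005,0.002,0,0],
    [-1,0.005,0.002,0,0],
    [-1,0.005,0.002,0,0],
    [-1,0.008,0.003,0,0],
    [-1,0.01,0.003,0,0],
    [-1,0.01,0.003,0,0],
    [-1,0.01,0.003,0,0],
  ],
)

```text
clock: 12.22
eef_pos: [461.3, 182.0, 292.9]
tool_rot: [3.129, -0.002, 1.847]
force: [-0.3, -0.1, -5.6]
width: 53.5
```

```bash
python3 -c "
from go import *
togo(*rs(452,92),285,TH+np.pi/2)
p=get_image('scene');cv2.imwrite('pics/s7.png',cv2.resize(p['image'][90:255,140:360],(800,600),interpolation=cv2.INTER_CUBIC))"
```

```text
clk 12.22 pos [461.3 182.  292.9] rpy [ 3.129e+00 -2.000e-03  1.847e+00] w 53.5 F [-0.3 -0.1 -5.6] q [-0.71  0.35  0.38  1.87 -0.16  0.94  0.02]
tool shift mm [192.5  79.9   9.2] roll -0.006 riser s,t of tcp [260.   10.8]
```

View pics/s7.png

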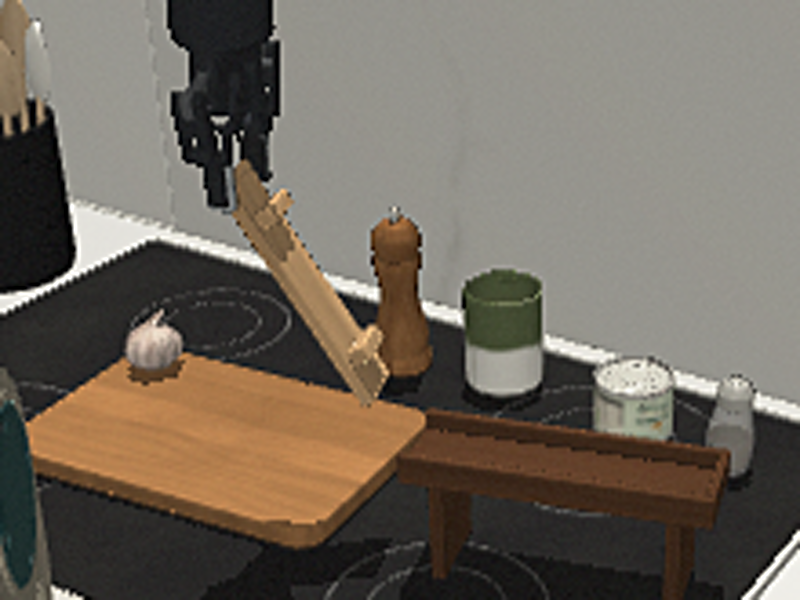

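```bash
cat > pl.py <<'E'
from go import *
def pl(fn=None,crop=(90,255,140,360)):
  for n in ('scene','top'):
    p=get_image(n);X=world(p);o=outline_of(p,'plank')
    for r in o[:1]:
        A=X[r['mask']];A=A[~np.isnan(A[:,0])]
        s=(A[:,:2]-C)@D;t=(A[:,:2]-C)@[D[1],-D[0]]
        print(n,round(r['score'],2),len(A),'s',np.percentile(s,[1,5,50,95,99]).round(),'t',np.percentile(t,[2,98]).round(),'z',np.percentile(A[:,2],[1,5,50,95,99]).round())
        k=(t<np.percentile(t,97))&(t>np.percentile(t,3))
        B=np.c_[s,A[:,2]];c=np.median(B,0);v=np.linalg.svd(B-c,full_matrices=False)[2][0];print(' dir(s,z)',v.round(3),'deg from vert',np.degrees(np.arctan2(v[0],v[1])).round(1))
    if fn and n=='scene':
        a,b,c,d=crop;cv2.imwrite(f'pics/{fn}.png',cv2.resize(p['image'][a:b,c:d],(800,600),interpolation=cv2.INTER_CUBIC))
E
python3 -c "
from pl import *
pl()"
```

```text
scene 0.7 864 s [164. 167. 217. 262. 409.] t [-13. 364.] z [  2. 142. 226. 304. 314.]
 dir(s,z) [-0.116 -0.993] deg from vert -173.3
```

send_rows(
  rows=[
    [-1,0,-0.002,0.01,0],
    [-1,0,-0.002,0.01,0],
    [-1,0,-0.002,0.01,0],
    [-1,0,-0.002,0.01,0],
    [-1,0,-0.002,0.003,0],
    [-1,-0.005,0,0,0],
    [-1,-0.006,0,0,0],
    [-1,-0.006,0,0,0],
    [-1,-0.004,0,0,0],
    [-1,0,0,0,0],
  ],
)

```text
clock: 13.3
eef_pos: [460.9, 148.0, 251.3]
tool_rot: [3.124, 0.003, 1.837]
force: [0.2, 0.1, -5.3]
width: 53.4
```

```bash
python3 -c "
from pl import *
togo(*rs(222,0),250,TH+np.pi/2)
pl('s8')"
```

```text
clk 13.3 pos [460.9 148.  251.3] rpy [3.124e+00 3.000e-03 1.837e+00] w 53.4 F [ 0.2  0.1 -5.3] q [-0.65  0.38  0.38  1.96 -0.18  0.82  0.09]
tool shift mm [-5.5 -0.8  1.3] roll -0.017 riser s,t of tcp [227.5   0.9]
scene 0.56 855 s [130. 134. 183. 226. 294.] t [-25. 151.] z [  6. 102. 184. 264. 274.]
 dir(s,z) [-0.329 -0.944] deg from vert -160.8
top 0.5 1175 s [-124. -120.  -78.  -30.  -19.] t [-38.  38.] z [  6.  95. 102. 116. 118.]
 dir(s,z) [-0.569 -0.823] deg from vert -145.3
```

View pics/s8.png

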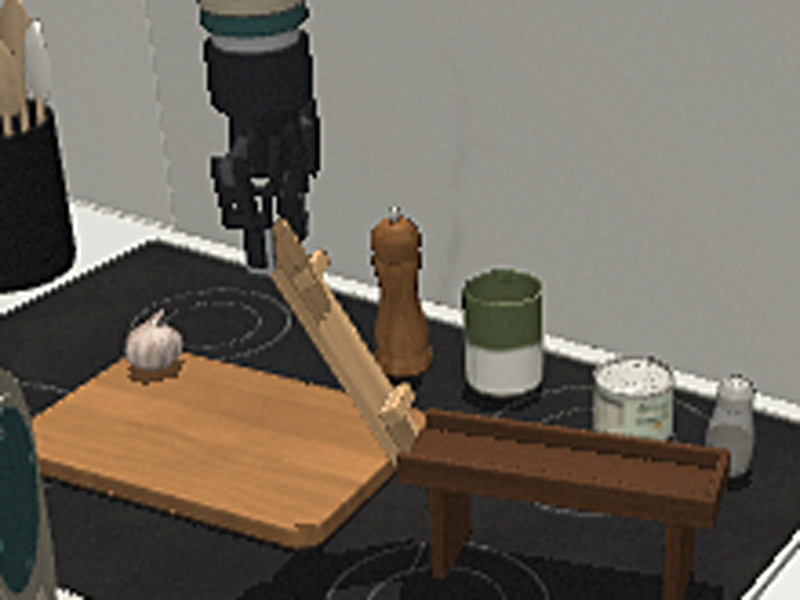

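send_rows(
  rows=[
    [-1,0,0,0.006,-0.004],
    [-1,0,0,0.006,-0.004],
    [-1,0,0,0,0],
    [-1,-0.006,0,0,0],
    [-1,-0.008,0,0,0],
    [-1,-0.008,0,0,0],
    [-1,-0.008,0,-0.001,0],
    [-1,-0.008,0,-0.001,0],
    [-1,0,0,0,0],
  ],
)

```text
clock: 14.25
eef_pos: [471.7, 113.0, 240.5]
tool_rot: [3.124, -0.001, 1.852]
force: [0.4, 1.6, -3.4]
width: 53.6
```

```bash
python3 -c "
from pl import *
togo(*rs(75,0),260,TH+np.pi/2)
pl('s9')"
```

```text
clk 14.25 pos [471.7 113.  240.5] rpy [ 3.124e+00 -1.000e-03  1.852e+00] w 53.6 F [ 0.4  1.6 -3.4] q [-0.56  0.39  0.37  1.98 -0.2   0.79  0.2 ]
tool shift mm [-115.9   -0.9  -19.6] roll -0.002 riser s,t of tcp [190.9   1.5]
scene 0.76 761 s [122. 126. 165. 266. 348.] t [-29. 369.] z [ -0.   4. 163. 250. 264.]
 dir(s,z) [ 0.315 -0.949] deg from vert 161.6
```

View pics/s9.png

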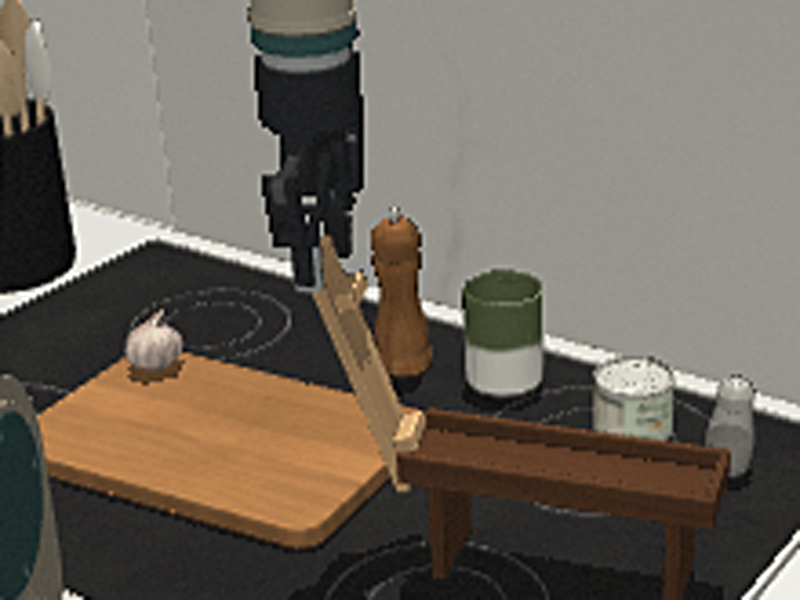

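send_rows(
  rows=[
    [-1,-0.007,0,-0.004,0],
    [-1,-0.008,0,-0.004,0],
    [-1,-0.008,0,-0.004,0],
    [-1,-0.008,0,-0.004,0],
    [-1,-0.008,0,-0.003,0],
    [-1,-0.008,0,-0.003,0],
    [-1,-0.008,0,-0.001,0],
    [-1,-0.008,0,0,0],
    [-1,0,0,0,0],
  ],
)

```text
clock: 15.2
eef_pos: [488.2, 45.8, 263.8]
tool_rot: [3.13, 0.001, 1.854]
force: [0.3, 0.7, -5.4]
width: 52.7
```

```bash
python3 -c "
from pl import *
togo(*rs(75,0),260,TH+np.pi/2)
pl('s10')"
```

```text
clk 15.2 pos [488.2  45.8 263.8] rpy [3.130e+00 1.000e-03 1.854e+00] w 52.7 F [ 0.3  0.7 -5.4] q [-0.43  0.37  0.39  1.93 -0.19  0.86  0.33]
tool shift mm [-46.7   1.4   3.8] roll 0.0 riser s,t of tcp [121.7  -1.4]
scene 0.7 477 s [-187. -184. -161. -135. -131.] t [-221. -173.] z [ 5. 14. 35. 48. 49.]
 dir(s,z) [-0.99  -0.142] deg from vert -98.2
top 0.75 682 s [101. 126. 136. 144. 146.] t [-25.  26.] z [ -0.  90. 201. 286. 289.]
 dir(s,z) [-0.001 -1.   ] deg from vert -180.0
```

View pics/s10.png

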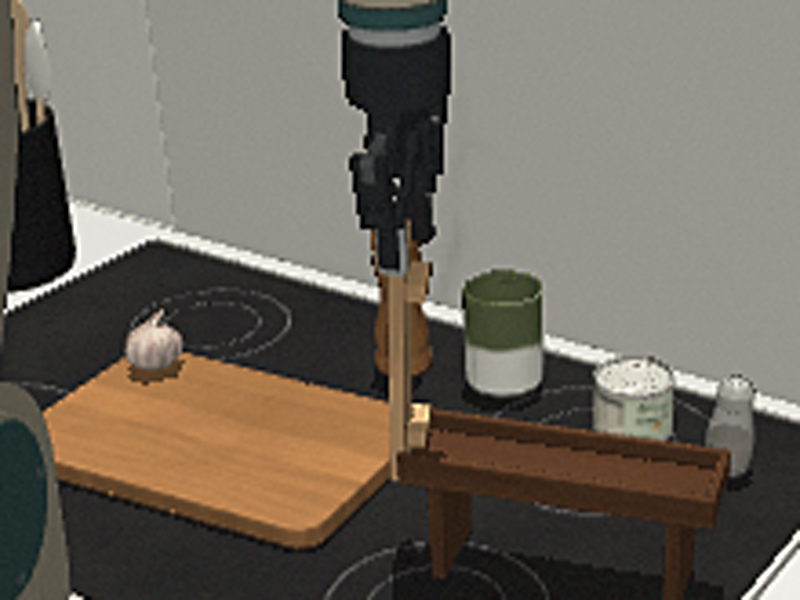

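send_rows(
  rows=[
    [-1,-0.007,0,-0.001,0],
    [-1,-0.008,0,-0.001,0],
    [-1,-0.008,0,0,0],
    [-1,-0.008,0,0,0],
    [-1,-0.008,0,0,0],
    [-1,-0.008,0,0,0],
    [-1,-0.008,0,0.001,0],
    [-1,-0.008,0,0.001,0],
    [-1,0,0,0,0],
  ],
)

```text
clock: 16.15
eef_pos: [507.0, -16.1, 262.6]
tool_rot: [3.131, -0.002, 1.861]
force: [-0.2, 0.7, -4.4]
width: 50.8
```

```bash
python3 -c "
from pl import *
togo(*rs(75,0),260,TH+np.pi/2)
pl('s11')"
```

```text
clk 16.15 pos [507.  -16.1 262.6] rpy [ 3.131e+00 -2.000e-03  1.861e+00] w 50.8 F [-0.2  0.7 -4.4] q [-0.3   0.4   0.39  1.89 -0.2   0.88  0.48]
tool shift mm [17.9  0.8  2.6] roll 0.007 riser s,t of tcp [57.1 -0.7]
scene 0.81 538 s [ 52.  58. 103. 143. 204.] t [-29. 139.] z [ 23. 104. 185. 255. 268.]
 dir(s,z) [ 0.454 -0.891] deg from vert 153.0
top 0.92 1252 s [ 60.  66. 101. 141. 148.] t [-25.  21.] z [100. 111. 205. 284. 288.]
 dir(s,z) [ 0.391 -0.92 ] deg from vert 157.0
```

View pics/s11.png

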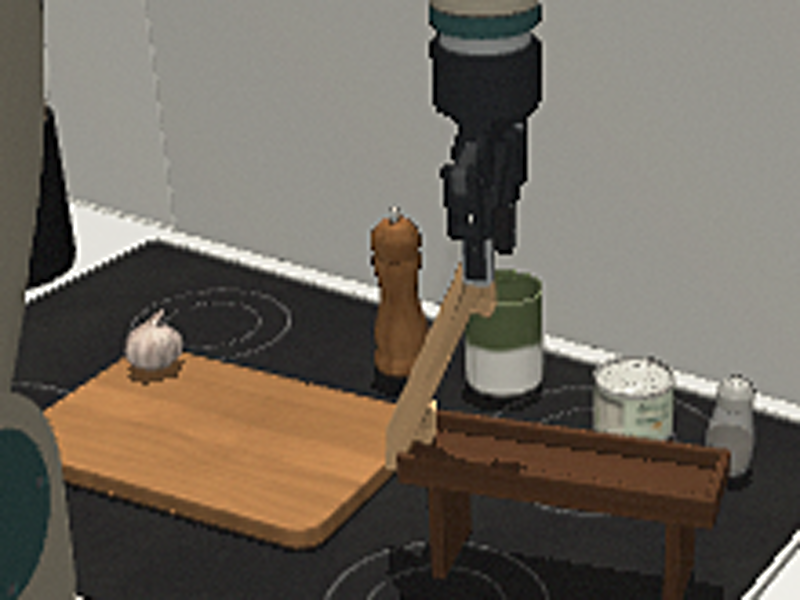

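send_rows(
  rows=[
    [-1,0,0,-0.008,0],
    [-1,0,0,-0.012,0],
    [-1,0.005,0,-0.01,0],
    [-1,0.01,0.002,-0.005,0],
    [-1,0.014,0.004,0,0],
    [-1,0.016,0.005,0,0],
    [-1,0.016,0.005,0,0],
    [-1,0.016,0.005,0,0],
    [-1,0.016,0.005,0,0],
    [-1,0.016,0.005,0,0],
    [-1,0.016,0.005,0,0],
    [-1,0.016,0.005,0,0],
  ],
)

```text
clock: 17.35
eef_pos: [506.1, 131.5, 306.7]
tool_rot: [3.125, 0.011, 1.863]
force: [0.3, -0.0, -5.8]
width: 50.9
```

```bash
python3 -c "
from pl import *
togo(*rs(376,92),220,TH+np.pi/2)
pl()"
```

```text
clk 17.35 pos [506.1 131.5 306.7] rpy [3.125 0.011 1.863] w 50.9 F [ 0.3 -0.  -5.8] q [-0.58  0.37  0.38  1.79 -0.15  0.99  0.14]
tool shift mm [177.5  52.4  85.7] roll 0.009 riser s,t of tcp [199.   39.7]
scene 0.64 279 s [188. 191. 214. 231. 350.] t [14. 67.] z [ 48. 142. 213. 297. 305.]
 dir(s,z) [ 0.283 -0.959] deg from vert 163.6
top 0.84 924 s [208. 212. 233. 259. 264.] t [19. 66.] z [131. 141. 240. 323. 330.]
 dir(s,z) [ 0.223 -0.975] deg from vert 167.1
```

send_rows(
  rows=[
    [-1,0.014,0.004,0.005,0.002],
    [-1,0.016,0.005,0.006,0.002],
    [-1,0.016,0.005,0.006,0.002],
    [-1,0.016,0.005,0.006,0],
    [-1,0.016,0.005,0.006,0],
    [-1,0.016,0.005,0.006,0],
    [-1,0.016,0.005,0.006,0],
    [-1,0.016,0.005,0.006,0],
    [-1,0.012,0.003,0.006,0],
    [-1,0.006,0,0.006,0],
    [-1,0,0,0.003,0],
    [-1,0,0,0,0],
  ],
)

```text
clock: 18.55
eef_pos: [513.1, 270.5, 241.8]
tool_rot: [3.121, 0.025, 1.839]
force: [-0.4, -0.4, -6.0]
width: 50.8
```

```bash
python3 -c "
from pl import *
togo(*rs(376,92),220,TH+np.pi/2)
pl('s12',(90,255,100,320))"
```

```text
clk 18.55 pos [513.1 270.5 241.8] rpy [3.121 0.025 1.839] w 50.8 F [-0.4 -0.4 -6. ] q [-0.78  0.53  0.34  1.73 -0.18  0.91 -0.1 ]
tool shift mm [46.1  5.7 20.8] roll -0.015 riser s,t of tcp [330.6  85.1]
scene 0.94 342 s [318. 323. 342. 361. 365.] t [ 60. 113.] z [ 62.  74. 165. 252. 266.]
 dir(s,z) [ 0.183 -0.983] deg from vert 169.4
top 0.79 370 s [342. 346. 358. 373. 376.] t [ 67. 115.] z [ 21.  67. 138. 208. 219.]
 dir(s,z) [ 0.042 -0.999] deg from vert 177.6
```

View pics/s12.png

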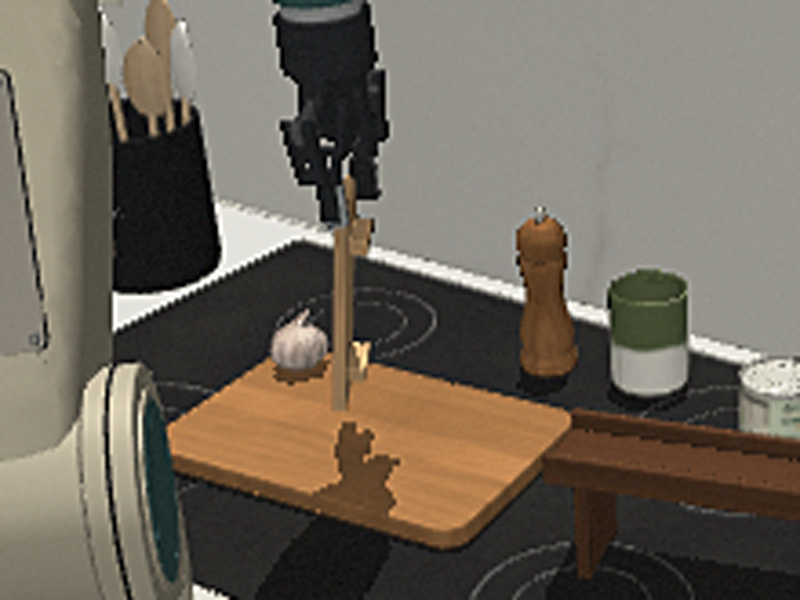

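send_rows(
  rows=[
    [-1,0.008,0.001,0.004,-0.004],
    [-1,0.012,0.001,0.004,-0.004],
    [-1,0.013,0.001,0.004,-0.004],
    [-1,0.013,0.001,0.004,0],
    [-1,0.01,0.001,0.004,0],
    [-1,0.004,0,0.003,0],
    [-1,0,0,0.002,0],
    [-1,0,0,0,0],
  ],
)

```text
clock: 19.42
eef_pos: [501.9, 336.3, 214.6]
tool_rot: [3.118, 0.023, 1.851]
force: [-0.3, -1.5, -5.1]
width: 50.8
```

```bash
python3 -c "
from pl import *
togo(*rs(390,92),205,TH+np.pi/2)
pl('s13',(90,255,100,320))"
```

```text
clk 19.42 pos [501.9 336.3 214.6] rpy [3.118 0.023 1.851] w 50.8 F [-0.3 -1.5 -5.1] q [-0.86  0.59  0.33  1.69 -0.2   0.88 -0.18]
tool shift mm [-6.6 -1.   9.7] roll -0.003 riser s,t of tcp [396.8  92.8]
scene 0.71 349 s [385. 390. 410. 426. 430.] t [ 68. 121.] z [ 40.  58. 140. 226. 239.]
 dir(s,z) [ 0.159 -0.987] deg from vert 170.9
```

View pics/s13.png

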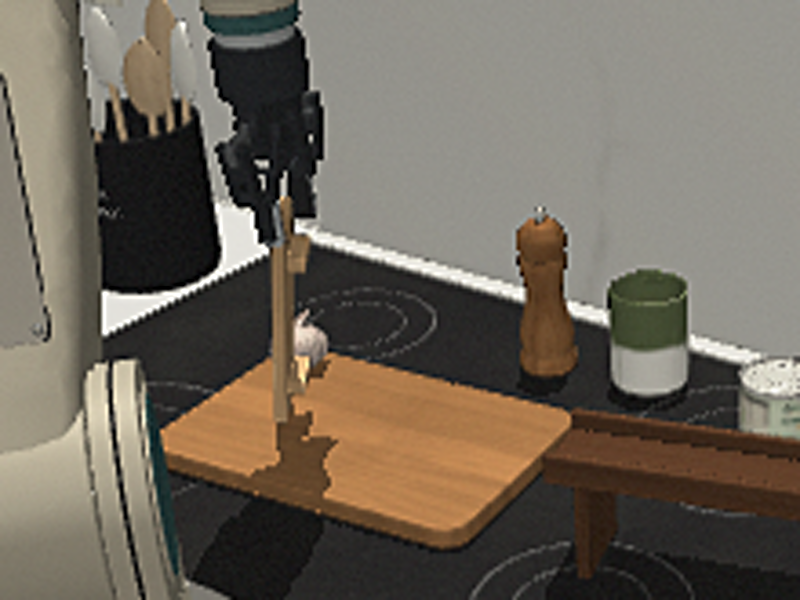

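send_rows(
  rows=[
    [-1,0,0,0.004,0],
    [-1,0,0,0.004,0],
    [-1,-0.002,0,0.003,0],
    [-1,-0.004,0,0.002,0],
    [-1,-0.004,0,0.001,0],
    [-1,0,0,0,0],
  ],
)

```text
clock: 20.12
eef_pos: [510.8, 321.4, 206.1]
tool_rot: [3.108, 0.023, 1.843]
force: [-0.5, 0.6, -3.1]
width: 51.2
```

```bash
python3 -c "
from pl import *
togo(*rs(390,92),200,TH+np.pi/2)
pl()"
```

```text
clk 20.12 pos [510.8 321.4 206.1] rpy [3.108 0.023 1.843] w 51.2 F [-0.5  0.6 -3.1] q [-0.83  0.6   0.33  1.71 -0.2   0.84 -0.15]
tool shift mm [10.  -5.5  5.6] roll -0.011 riser s,t of tcp [380.1  97.2]
scene 0.57 362 s [369. 374. 399. 426. 605.] t [ 71. 478.] z [  2.  29. 133. 218. 230.]
 dir(s,z) [ 0.475 -0.88 ] deg from vert 151.6
top 0.41 104 s [423. 424. 431. 441. 443.] t [ 93. 139.] z [22. 25. 57. 88. 91.]
 dir(s,z) [ 0.203 -0.979] deg from vert 168.3
```

send_rows(
  rows=[
    [-1,-0.006,-0.001,0.002,0],
    [-1,-0.006,-0.001,0.002,-0.003],
    [-1,-0.006,-0.001,0.003,-0.003],
    [-1,-0.006,0,0.003,-0.003],
    [-1,-0.006,0,0.003,0],
    [-1,-0.006,0,0.004,0],
    [-1,0,0,0,0],
  ],
)

```text
clock: 20.9
eef_pos: [526.6, 285.1, 194.1]
tool_rot: [3.09, 0.021, 1.853]
force: [0.9, 0.1, -1.4]
width: 50.0
```

```bash
python3 -c "
from pl import *
togo(*rs(390,92),200,TH+np.pi/2)
pl('s14',(90,255,100,320))"
```

```text
clk 20.9 pos [526.6 285.1 194.1] rpy [3.09  0.021 1.853] w 50.0 F [ 0.9  0.1 -1.4] q [-0.76  0.59  0.32  1.76 -0.21  0.78 -0.08]
tool shift mm [49.1 -9.9 -7.4] roll -0.001 riser s,t of tcp [340.8 102.2]
scene 0.74 357 s [337. 342. 388. 434. 534.] t [ 76. 358.] z [  2.  28. 110. 187. 218.]
 dir(s,z) [ 0.53  -0.848] deg from vert 148.0
top 0.85 672 s [369. 372. 399. 432. 438.] t [ 80. 127.] z [ 26.  40. 107. 170. 181.]
 dir(s,z) [ 0.391 -0.92 ] deg from vert 157.0
```

View pics/s14.png

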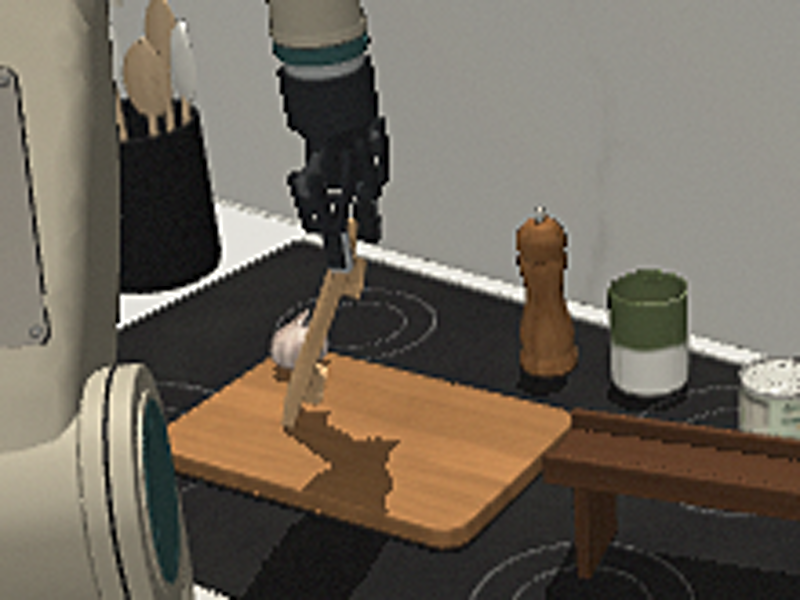

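send_rows(
  rows=[
    [-1,-0.006,-0.001,0.003,0],
    [-1,-0.006,-0.001,0.004,0],
    [-1,-0.006,-0.001,0.004,0],
    [-1,-0.006,-0.001,0.004,0],
    [-1,-0.006,-0.001,0.004,0],
    [-1,-0.006,0,0.005,0],
    [-1,-0.006,0,0.005,0],
    [-1,0,0,0,0],
  ],
)

```text
clock: 21.77
eef_pos: [542.4, 244.5, 169.0]
tool_rot: [3.073, 0.021, 1.858]
force: [3.0, -2.9, 1.5]
width: 16.7
```

```bash
python3 -c "
from pl import *
togo(*rs(390,92),200,TH+np.pi/2)
pl('s15',(90,255,100,320))"
```

```text
clk 21.77 pos [542.4 244.5 169. ] rpy [3.073 0.021 1.858] w 16.7 F [ 3.  -2.9  1.5] q [-0.68  0.61  0.29  1.81 -0.22  0.69  0.01]
tool shift mm [ 92.  -11.4 -33.8] roll 0.004 riser s,t of tcp [297.4 106.1]
scene 0.88 633 s [315. 324. 379. 436. 466.] t [ 79. 130.] z [  3.  39. 112. 180. 188.]
 dir(s,z) [ 0.609 -0.793] deg from vert 142.5
top 0.91 1222 s [320. 331. 382. 441. 453.] t [ 75. 132.] z [ 19.  37. 129. 208. 219.]
 dir(s,z) [ 0.513 -0.858] deg from vert 149.1
```

View pics/s15.png

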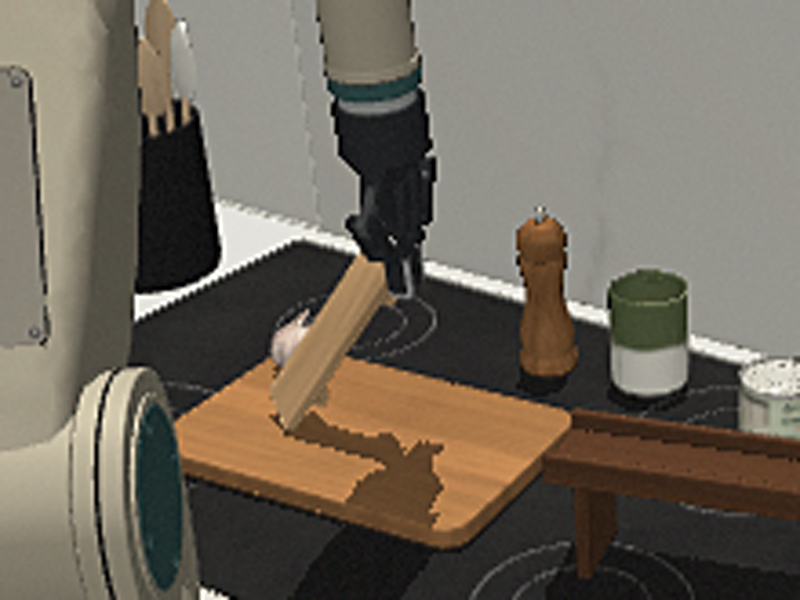

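```bash
python3 -c "
from pl import *
p=get_image('scene');cv2.imwrite('pics/s16.png',cv2.resize(p['image'][130:220,160:280],(800,600),interpolation=cv2.INTER_CUBIC))
p=get_image('top');cv2.imwrite('pics/t16.png',cv2.resize(p['image'][180:330,130:330],(800,600),interpolation=cv2.INTER_CUBIC))
togo(542,244,170)"
```

```text
clk 22.07 pos [541.8 248.1 169.9] rpy [3.072 0.018 1.861] w 8.3 F [ 1.7 -0.2 -0.8] q [-0.68  0.61  0.29  1.81 -0.22  0.69  0.01]
tool shift mm [-4.  -0.9 -0.1] roll None riser s,t of tcp [301.  106.5]
```

View pics/s16.png

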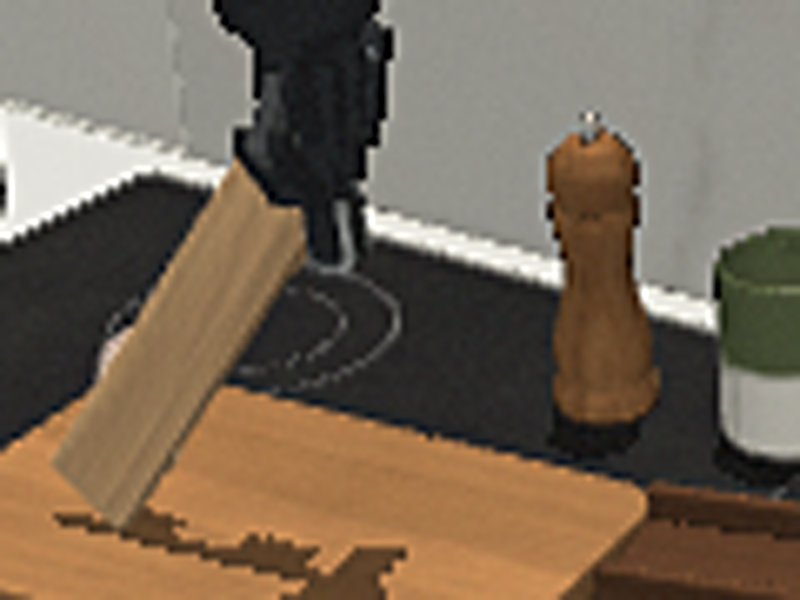

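View pics/t16.png

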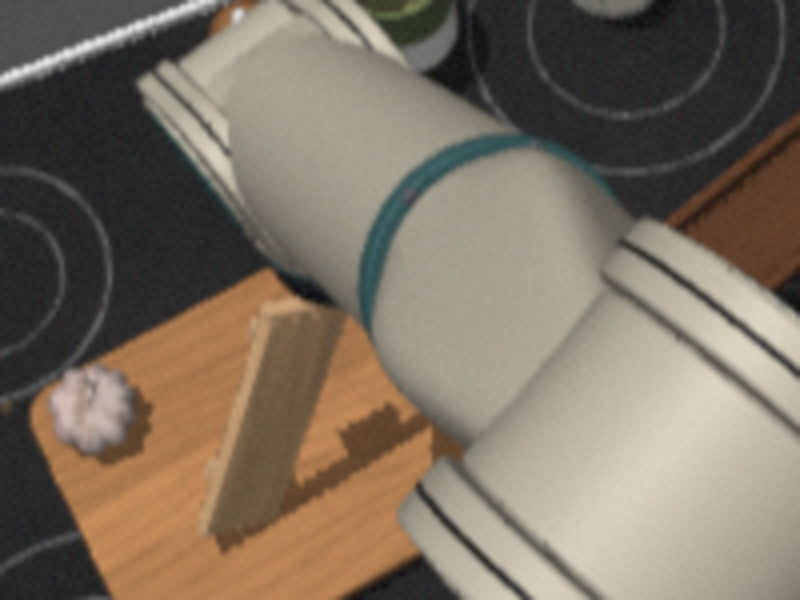

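```bash
cat > pose.py <<'E'
from pl import *
def pose(names=('scene','top'),zmin=24,v=1):
    P=[]
    for n in names:
        p=get_image(n);X=world(p);o=outline_of(p,'plank')
        if not o: continue
        A=X[cv2.erode(o[0]['mask'].astype(np.uint8),np.ones((3,3)))>0];A=A[~np.isnan(A[:,0])];A=A[A[:,2]>zmin]
        rng=np.random.default_rng(0);best=None
        for _ in range(600):
            a=A[rng.choice(len(A),3,replace=False)];nn=np.cross(a[1]-a[0],a[2]-a[0])
            if np.linalg.norm(nn)<100: continue
            nn/=np.linalg.norm(nn);k=abs((A-a[0])@nn)<2.5
            if best is None or k.sum()>best.sum(): best=k
        B=A[best];c=B.mean(0);U=np.linalg.svd(B-c,full_matrices=False)[2]
        nn=U[2]*np.sign(U[2][2])
        # min-area rect in plane
        u=np.cross([0,0,1],nn);u/=np.linalg.norm(u);w=np.cross(nn,u)
        uv=np.c_[(B-c)@u,(B-c)@w].astype(np.float32)
        r=cv2.minAreaRect(uv);pts=cv2.boxPoints(r)
        print(n,round(o[0]['score'],2),len(A),best.sum(),'normal',nn.round(3),'size',np.round(r[1],1),'ctr',(c+r[0][0]*u+r[0][1]*w).round(1))
        print('  corners',[(c+q[0]*u+q[1]*w).round(0).tolist() for q in pts])
E
python3 -c "
from pose import *
pose(); s=read_state(); print(s['clock'],s['eef_pos'],s['width'],s['force'])"
```

```text
scene 0.89 677 500 normal [-0.954 -0.112  0.28 ] size [192.3  48. ] ctr [502.7 323.2 119.8]
  corners [[475.0, 390.0, 52.0], [473.0, 348.0, 29.0], [530.0, 257.0, 188.0], [532.0, 299.0, 211.0]]
top 0.87 999 869 normal [-0.955 -0.121  0.27 ] size [204.8  50.3] ctr [504.8 323.9 126.6]
  corners [[475.0, 394.0, 54.0], [474.0, 350.0, 29.0], [534.0, 254.0, 199.0], [536.0, 298.0, 224.0]]
22.2667 [541.84065562 247.78464089 169.96841961] 8.18808043368529 [ 0.86043422  1.07948404 -3.03255657]
```

send_rows(
  rows=[
    [-1,-0.004,-0.001,0.003,0],
    [-1,-0.005,-0.001,0.004,0],
    [-1,-0.005,-0.001,0.004,0],
    [-1,-0.005,-0.001,0.004,0],
    [-1,-0.005,-0.001,0.004,0],
    [-1,-0.004,-0.001,0.004,0],
    [-1,0,0,0,0],
  ],
)

```text
clock: 22.85
eef_pos: [547.0, 216.1, 145.2]
tool_rot: [3.07, 0.018, 1.859]
force: [1.6, 0.5, -1.0]
width: 7.9
```

```bash
python3 -c "
from pose import *
togo(*rs(205,79),32)
pose()
p=get_image('scene');cv2.imwrite('pics/s17.png',cv2.resize(p['image'][130:220,160:280],(800,600),interpolation=cv2.INTER_CUBIC))
"
```

```text
clk 22.85 pos [547.  216.1 145.2] rpy [3.07  0.018 1.859] w 7.9 F [ 1.6  0.5 -1. ] q [-0.61  0.63  0.27  1.85 -0.23  0.62  0.07]
tool shift mm [-61.7 -32.1 112.3] roll None riser s,t of tcp [268.9 102.6]
scene 0.95 641 443 normal [-0.948 -0.225  0.226] size [178.7  46.7] ctr [502.3 307.9 111.6]
  corners [[473.0, 381.0, 63.0], [474.0, 346.0, 32.0], [531.0, 235.0, 160.0], [530.0, 270.0, 191.0]]
top 0.93 992 792 normal [-0.945 -0.251  0.211] size [206.2  51.5] ctr [505.  304.8 119. ]
  corners [[470.0, 388.0, 63.0], [473.0, 351.0, 29.0], [540.0, 221.0, 175.0], [537.0, 259.0, 209.0]]
```

View pics/s17.png

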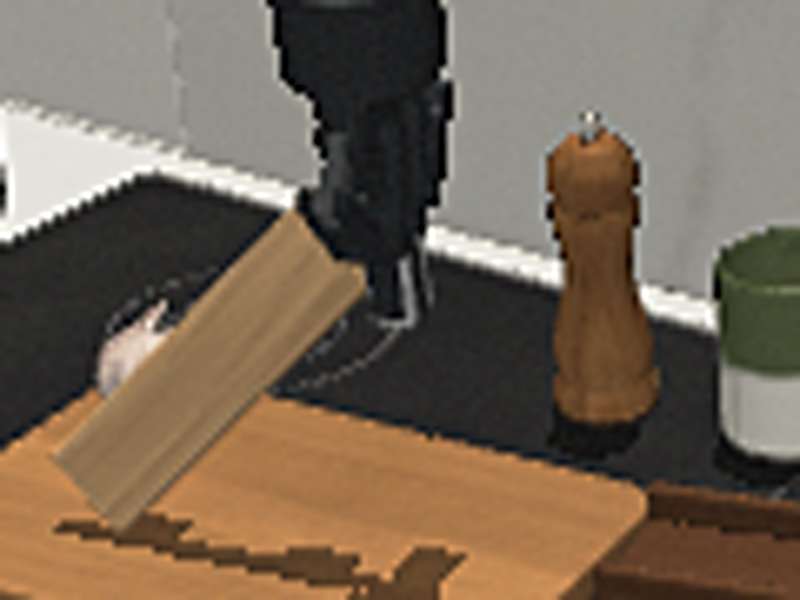

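send_rows(
  rows=[
    [-1,-0.004,-0.001,0.004,0],
    [-1,-0.004,-0.001,0.005,0],
    [-1,-0.004,-0.001,0.005,0],
    [-1,-0.004,-0.001,0.005,0],
    [-1,-0.004,-0.001,0.005,0],
    [-1,-0.003,-0.001,0.005,0],
    [-1,-0.003,-0.001,0.005,0],
    [-1,0,0,0,0],
  ],
)

```text
clock: 23.77
eef_pos: [551.6, 187.2, 109.4]
tool_rot: [3.067, 0.019, 1.862]
force: [-0.0, 0.2, 0.2]
width: 0.4
```

```bash
python3 -c "
from pose import *
togo(*rs(205,79),32)
pose()
p=get_image('scene');cv2.imwrite('pics/s18.png',cv2.resize(p['image'][130:220,160:280],(800,600),interpolation=cv2.INTER_CUBIC))
"
```

```text
clk 23.77 pos [551.6 187.2 109.4] rpy [3.067 0.019 1.862] w 0.4 F [-0.   0.2  0.2] q [-0.54  0.68  0.23  1.9  -0.24  0.52  0.14]
tool shift mm [-33.2 -26.   76.4] roll None riser s,t of tcp [239.9  99. ]
scene 0.65 668 485 normal [-0.664  0.042  0.747] size [203.2  48.3] ctr [509.7 291.1  79.3]
  corners [[493.0, 392.0, 58.0], [460.0, 369.0, 31.0], [527.0, 190.0, 100.0], [559.0, 213.0, 128.0]]
top 0.78 1137 787 normal [0.016 0.011 1.   ] size [ 45.6 172.9] ctr [523.4 300.   49.8]
  corners [[565.0, 221.0, 50.0], [526.0, 389.0, 49.0], [482.0, 379.0, 50.0], [520.0, 211.0, 51.0]]
```

View pics/s18.png

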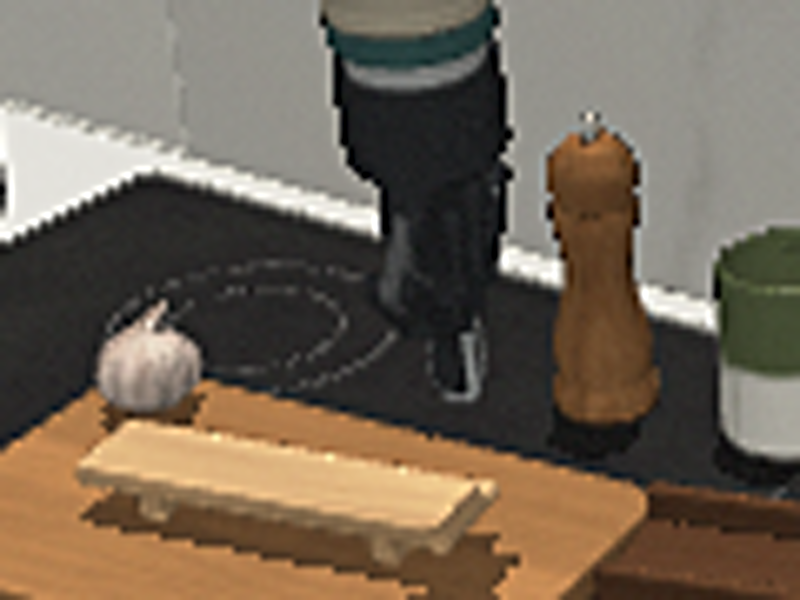

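send_rows(
  rows=[
    [-1,0,0,-0.015,0],
    [-1,0,0,-0.025,0],
    [-1,0,0,-0.03,0],
    [-1,0,0,-0.03,0],
    [-1,0,0,-0.03,0],
    [-1,-0.03,0,-0.01,0],
    [-1,-0.03,0,0,0],
    [-1,-0.03,0,0,0],
    [-1,-0.03,0,0,0],
    [-1,-0.03,0,0,0],
    [-1,-0.03,0,0,0],
    [-1,0,0,0,0],
  ],
)

```text
clock: 25.02
eef_pos: [596.8, 22.8, 265.2]
tool_rot: [3.054, 0.015, 1.887]
force: [0.1, -0.4, 0.3]
width: -0.2
```

Run:
```python
from pose import *
togo(*rs(205,79),32)
pose()
B=np.array([524.2,298.9]);a=0.11
for n in ('top','scene'):
    p=get_image(n);X=world(p);A=X[outline_of(p,'plank')[0]['mask']];A=A[~np.isnan(A[:,0])];A=A[(A[:,2]>44)&(A[:,2]<54)]
    r=cv2.minAreaRect(A[:,:2].astype(np.float32))
    R=np.array([[np.cos(a),np.sin(a)],[-np.sin(a),np.cos(a)]])
    print(n,r,'board frame corners',((cv2.boxPoints(r)-B)@R.T).round().tolist(),'z',np.percentile(A[:,2],[5,50,95]))
    for q in ('garlic','mill','mug'):
        o=outline_of(p,q)
        if o: print(q,np.nanmedian(X[o[0]['mask']],0).round())
    cv2.imwrite(f'pics/{n}19.png',cv2.resize(p['image'][130:235,150:290],(800,600),interpolation=cv2.INTER_CUBIC) if n=='scene' else cv2.resize(p['image'][180:360,120:360],(800,600),interpolation=cv2.INTER_CUBIC))
```

```text
clk 25.02 pos [596.8  22.8 265.2] rpy [3.054 0.015 1.887] w -0.2 F [ 0.1 -0.4  0.3] q [-0.28  0.49  0.3   1.72 -0.2   0.87  0.42]
tool shift mm [139.5 -33.1 229.2] roll None riser s,t of tcp [69.4 96.4]
scene 0.91 443 354 normal [-0.013 -0.005  1.   ] size [ 47.6 192.2] ctr [523.1 280.3  49.8]
  corners [[479.0, 369.0, 50.0], [521.0, 181.0, 49.0], [568.0, 192.0, 50.0], [525.0, 379.0, 50.0]]
top 0.71 1358 919 normal [0.007 0.004 1.   ] size [ 49.2 200.7] ctr [526.2 286.2  49.9]
  corners [[572.0, 194.0, 50.0], [528.0, 390.0, 50.0], [480.0, 379.0, 50.0], [525.0, 183.0, 50.0]]
top ((528.3887939453125, 286.57421875), (55.0389289855957, 208.3013458251953), 12.524347305297852) board frame corners [[-36.0, 88.0], [-13.0, -119.0], [41.0, -113.0], [19.0, 94.0]] z [45.43279877 49.57044907 52.98830064]
garlic [579. 430.  60.]
mill [730. 250. 112.]
mug [785. 145.  51.]
scene ((526.4717407226562, 286.0458679199219), (57.18998336791992, 208.63720703125), 12.2059907913208) board frame corners [[-38.0, 88.0], [-17.0, -120.0], [40.0, -114.0], [19.0, 94.0]] z [45.18181918 49.94792901 52.18064881]
garlic [570. 422.  54.]
mill [729. 240.  74.]
mug [748. 137.  66.]
```

View pics/scene19.png

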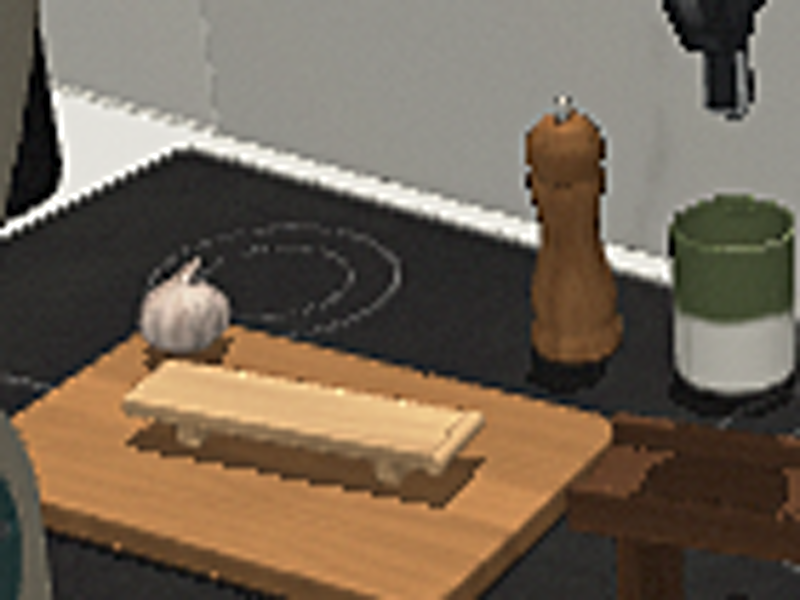

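View pics/top19.png

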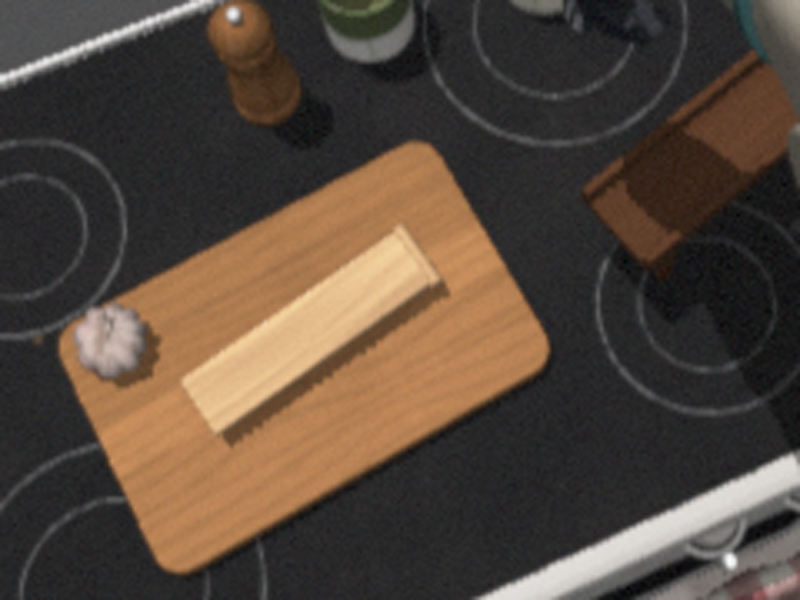

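```bash
python3 -c "
from cell import *
print(finish_job())"
```

```text
the job is handed in; nothing more can be done
None
```

The plank now stands legs down and level, fully on the chopping board, and the job is handed in. However, the last part of the turn-over was a slip and a short fall, not a controlled placing.

**What I did**
- I pushed the plank along by its leg until the bar was about 49 mm past the open end. It stayed flat on the riser.
- I gripped the bar by its ends and lifted it about 190 mm above the deck. I then swung the plank past vertical against the riser's end edge and set its far end on the board to lay it over.

**What did not go to plan**
- **First slip:** about 35° into laying the plank over, the bar slipped out of the jaws. The fingers happened to catch it again by one corner.
- **Second slip:** I kept lowering it from there, and it slipped again. It tipped the last few centimetres onto its legs. I could not measure its speed. From the height I estimate about 1 m/s at most, against the 1.6 m/s limit.

**Last checks, using both cameras**
- **Level:** the smooth face is up at z ≈ 50 mm (49 expected) and level to about 0.01 rad.
- **Position:** the plank's corners are within about 41 mm of the board's centre line across, and between -120 and +94 mm along it. Both feet are well inside the board's edges.
- **Other things:** the garlic looks unmoved. I did not run a before-and-after comparison for the others, though the mill and mug stand where they did. I did not re-check the tin, salt, lemon or timer, but the arm did not go near them.
- **Robot:** the arm is clear of everything and the wrist force reads about zero.

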